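# Sockets back on the tray in order of size

## Robot

A 7-joint arm with a two-finger parallel gripper is mounted at the origin on a cart in front of the work surface, level with it; the furniture and walls round the work are solid. World frame = base frame: x ahead of the robot, y to its left, z up, the work surface at z = 0. Lengths are in m, angles in rad, forces in N, time in s.
With the tool pointing down it reaches from about 0.4 to 0.85 m from the base axis. Payload 10.4 kg.
Tool frame: the origin (TCP) lies on the centre line of the jaws, within the pads' length; the fingertips stand 17 mm ahead of it and the grasp point (between the pads) lies 2 mm behind it; z points along the fingers, y is the line along which they close (so a half turn about z gives the same grasp; the last joint's range is limited). The gripper opens to 85 mm and grips with 20 to 120 N. Pads are 22 mm wide; open, the fingers measure 114 mm over their backs; the gripper's body (76 mm by 85 mm) begins 54 mm behind the grasp point. The pads swing forward as they close: fully open they stand 13 mm farther back than shut.
Start: joints at [1.213, 0.332, -0.065, 1.46, 0.022, 1.35, -0.088], TCP at [0.205, -0.59, 0.209] pointing down, gripper open.
Joint ranges: [-2.6, 2.6], [-0.5, 2.12], [-1.47, 1.34], [0.16, 2.42], [-1.27, 4.41], [0.06, 2.06], [-2.6, 2.6]. Speed limits (rad/s): [2.22, 2.22, 2.79, 2.79, 3.14, 3.14, 3.14].

## Interface

Orientations are given as a unit quaternion [x, y, z, w].
In Python, from workcell import get_obs, optics, job gives the robot as it stands. The module is installed in compiled form; this text tells all that it offers.
- The arm moves only by the tool send_rows, never from a script. Its argument "plan" is a list that holds one entry, the list of rows, each a list of 7 numbers: the turn, a rotation vector about the tool's x, y, z in units of 1.5 rad (1.0 is 1.5 rad), then the shift along the tool's x, y, z in units of 20 cm (1.0 is 20 cm), then the opening, from 0 (shut) to 1 (fully open). A call has 1 to 20 rows; each row shifts and turns the commanded pose from where the row before left it, along the tool's axes as they then stand; what a row does not reach is not made up. A row lasts 1/12 s, in which the tool goes at most 41.7 mm and 7.16 degrees, less where a joint would pass 70% of its speed; a pose out of reach is approached as far as the arm can. A call with a number of a shift or a turn outside -1 to 1 is refused whole. A call with a gripper value outside its range is refused whole. The fingers move at their own pace and stop on an object; "squeeze" is the grip in N (left out, the last holds). Time passes only in rows, so rows that do not move let the fingers close. It gives the time, the measured TCP pose, the force, the opening and the grip force at its end, in the units of the state.
- get_obs(): the state, without advancing time (a new reading comes with each control period).
- optics.camera(name): name is "scene" or "top"; returns the picture (384x512x3 uint8, red, green, blue); there is no depth.
- optics.get_calibration(name): a dict with "intrinsics" (3x3 intrinsics, pixels), "world_from_camera" (4x4, takes a point from camera to world coordinates). Camera axes: x right, y up, looking along -z (the intrinsics and any distortion apply to the point x, -y, -z); pixel columns grow to the right and rows downward; lengths in m; the calibration is good to about 2 mm. A picture is of the moment at which its call begins. get_calibration takes no time and is no camera call.
- job.hand_in(): hands the job in; it is judged then, once.
The state is a dict: "clock": time; "joint_pos": joint angles; "joint_velocities": joint speeds; "tau": joint torques, N m; "position": TCP position; "ee_rot": TCP orientation; "ft_force": force on the tool from outside, world axes, zero at the start; "torque": the same for the moment, N m; "grip_width": opening from 0.0 (shut) to 1.0 (fully open); "grasp_force": force on a finger pad.
Only numpy, scipy, OpenCV 4.12 (cv2) and the standard library are available. Lean on these libraries where they do the work, as an engineer would, in place of code of your own. Each camera call takes 0.05 s, during which the arm holds its last target. There are 200 camera calls.

## Task

Put the four loose chrome sockets back on the posts of the red socket tray on the tool chest in order of size, the smallest on the smallest seat by the hanging loop and on up to the largest on the largest seat. Each must sit fully down over its post, mouth up, and the pipe elbow and the roll of black tape must stay where they lie.

Things in the scene. Friction and masses are not known exactly. Their poses are not given: they have to be found in the camera images.
- socket_small: the smallest of four chrome sockets: a round steel sleeve, 23 mm diameter, 36 mm tall, standing on the mat of the blue tool chest (z = 0.20) anywhere among the others, hexagonal mouth up; any grasp yaw will do. Open right through: the drive end below is a hole at least 15 mm wide. Origin: centre of its underside; z along its axis, up
- socket_medium: the second smallest of four chrome sockets: a round steel sleeve, 28 mm diameter, 39 mm tall, standing on the mat of the blue tool chest (z = 0.20) anywhere among the others, hexagonal mouth up; any grasp yaw will do. Open right through: the drive end below is a hole at least 15 mm wide. Origin: centre of its underside; z along its axis, up
- socket_large: the second largest of four chrome sockets: a round steel sleeve, 33 mm diameter, 43 mm tall, standing on the mat of the blue tool chest (z = 0.20) anywhere among the others, hexagonal mouth up; any grasp yaw will do. Open right through: the drive end below is a hole at least 15 mm wide. Origin: centre of its underside; z along its axis, up
- socket_biggest: the largest of four chrome sockets: a round steel sleeve, 39 mm diameter, 48 mm tall, standing on the mat of the blue tool chest (z = 0.20) anywhere among the others, hexagonal mouth up; any grasp yaw will do. Open right through: the drive end below is a hole at least 15 mm wide. Origin: centre of its underside; z along its axis, up
- seat_small: the smallest of four seats in a row on the red socket tray (fixed, 180 mm long, any way round), for the 23 mm socket: red disc 35 mm across, black face 23 mm across, upright steel post 9 mm thick, 20.5 mm tall, tip tapered to 4 mm. Origin at the post's foot on the face, 10 mm above the chest mat; z up, x along the row to larger seats. Hanging loop of the tray just beyond this seat
- seat_medium: the second smallest of four seats in a row on the red socket tray (fixed, 180 mm long, any way round), for the 28 mm socket: red disc 40 mm across, black face 28 mm across, upright steel post 9 mm thick, 20.5 mm tall, tip tapered to 4 mm. Origin at the post's foot on the face, 10 mm above the chest mat; z up, x along the row to larger seats. Centre 34.5 mm from the smallest's
- seat_large: the second largest of four seats in a row on the red socket tray (fixed, 180 mm long, any way round), for the 33 mm socket: red disc 45 mm across, black face 33 mm across, upright steel post 9 mm thick, 20.5 mm tall, tip tapered to 4 mm. Origin at the post's foot on the face, 10 mm above the chest mat; z up, x along the row to larger seats. Centre 39.5 mm from the second smallest's
- seat_biggest: the largest of four seats in a row on the red socket tray (fixed, 180 mm long, any way round), for the 39 mm socket: red disc 51 mm across, black face 39 mm across, upright steel post 9 mm thick, 20.5 mm tall, tip tapered to 4 mm. Origin at the post's foot on the face, 10 mm above the chest mat; z up, x along the row to larger seats. Centre 45 mm from its neighbour's
- tape_black: bystander: roll of black tape lying flat on the chest's mat, 68 mm across and 19 mm high. Origin at the centre of its underside. The blue tool chest under all this is fixed: a box 460 mm wide, 270 mm deep and 200 mm high, its front square to the line from the robot at 45 degrees to the right; its mat is 200 mm above the bench
- pipe_elbow: bystander: galvanised pipe elbow lying on the chest's mat, 64x64x33 mm. Origin at the centre of its underside. Mind also the closed wire-mesh cage gate, 2 m high and solid to the arm: an upright plane from (0.20, -0.05) to (1.46, 1.21) in x, y. The arm starts behind it: fold it upright before turning to the chest, and reach in past the gate's near edge
There are look-alikes about, which are no part of the job. What is shaped like the socket_biggest but purple is not meant.

How it is judged:
At the end, for the whole second after the job is handed in: Each socket is on the seat of its own size: its centre within 8 mm of the post's, its underside within 4 mm of the seat's face, upright within 0.1 rad, and at rest (horizontal distance between socket_small and seat_small below 0.008 m and z of socket_small in the frame of seat_small between -0.004 and 0.004 m and angle between each of socket_small, socket_medium, socket_large, socket_biggest's own z axis and vertical below 0.1 rad and linear speed of each of socket_small, socket_medium, socket_large, socket_biggest below 0.02 m/s and horizontal distance between socket_medium and seat_medium below 0.008 m and z of socket_medium in the frame of seat_medium between -0.004 and 0.004 m and horizontal distance between socket_large and seat_large below 0.008 m and z of socket_large in the frame of seat_large between -0.004 and 0.004 m and horizontal distance between socket_biggest and seat_biggest below 0.008 m and z of socket_biggest in the frame of seat_biggest between -0.004 and 0.004 m); the robot touches nothing.
It fails at once if the pipe elbow is moved more than 30 mm (distance of pipe_elbow from where it was at the start of the episode above 0.03 m).
It fails at once if the roll of black tape is moved more than 30 mm (distance of tape_black from where it was at the start of the episode above 0.03 m).
It also fails if it takes over 102 s, if anything falls off the work surface, if the arm or the gripper's body presses on something with over 40 N, if the wrist force passes 120 N, or if a joint passes its speed limit or range.

## Working session

There is one attempt and no reset: what is moved stays moved. The work goes in short steps, Python scripts to look and compute and a tool call to move; the robot and the scene stay as the last step left them, time stands still between calls to the robot, and variables do not carry over. Pictures are saved under pics/ and viewed, at most 14 in all, crops included, and the job is handed in when it is done.

Besides the shell and the picture viewer there is one more tool, called after ">>>" as name(argument=value, ...), one argument or row to a line, values as JSON. send_rows: Moves the arm, as the interface text tells. Its arguments: {"type":"object","properties":{"plan":{"type":"array"},"squeeze":{"type":"number"}},"required":["plan"]}

```bash
mkdir -p pics; cat > h.py <<'E'
import numpy as np, cv2
from workcell import get_obs, optics, job
def cal(n):
    c=optics.get_calibration(n); return np.array(c["intrinsics"]),np.array(c["world_from_camera"])
def ray(n,u,v):
    K,T=cal(n); p=np.linalg.inv(K)@[u,v,1]; d=T[:3,:3]@[p[0],-p[1],-p[2]]; return T[:3,3],d
def onz(n,u,v,z):
    o,d=ray(n,u,v); return o+d*(z-o[2])/d[2]
def proj(n,P):
    K,T=cal(n); q=T[:3,:3].T@(np.array(P)-T[:3,3]); q=K@[q[0],-q[1],-q[2]]; return q[:2]/q[2]
def tri(a,b):
    (o1,d1),(o2,d2)=ray(*a),ray(*b); A=np.stack([d1,-d2],1); s=np.linalg.lstsq(A,o2-o1,rcond=None)[0]
    p,q=o1+d1*s[0],o2+d2*s[1]; return (p+q)/2,np.linalg.norm(p-q)
def snap(n,f):
    im=cv2.cvtColor(optics.camera(n),cv2.COLOR_RGB2BGR); cv2.imwrite(f"pics/{f}.png",im); return im
E
python3 - <<'E'
from h import *
np.set_printoptions(precision=4,suppress=True)
o=get_obs(); print({k:np.round(v,3) for k,v in o.items()})
for n in("scene","top"): snap(n,n+"0"); print(n,*cal(n))
E
```

```text
{'clock': np.float64(0.0), 'joint_pos': array([ 1.213,  0.333, -0.065,  1.461,  0.022,  1.35 , -0.088]), 'joint_velocities': array([-0.   ,  0.   ,  0.001,  0.001, -0.   ,  0.   , -0.001]), 'tau': array([ -0.001, -62.546,   0.049, -39.161,   0.016,   0.01 ,  -0.   ]), 'position': array([ 0.205, -0.59 ,  0.208]), 'ee_rot': array([ 0.986,  0.167, -0.   , -0.001]), 'ft_force': array([-0.201,  0.174, -0.481]), 'torque': array([ 0.004,  0.008, -0.031]), 'grasp_force': np.float64(0.0), 'grip_width': np.float64(0.998)}
scene [[407.5885   0.     252.4965]
 [  0.     407.5885 199.1632]
 [  0.       0.       1.    ]] [[ 0.4802 -0.6801  0.554   0.9888]
 [ 0.8772  0.374  -0.3012 -0.6983]
 [-0.0023  0.6306  0.7761  0.9141]
 [ 0.      0.      0.      1.    ]]
top [[460.1463   0.     249.9493]
 [  0.     460.1463 191.6858]
 [  0.       0.       1.    ]] [[-0.0243  0.9919 -0.1243  0.2959]
 [-0.9994 -0.027  -0.0202 -0.3974]
 [-0.0234  0.1237  0.992   1.378 ]
 [ 0.      0.      0.      1.    ]]
```

```bash
ls pics; python3 -c "
import cv2
for n in('scene0','top0'):
  cv2.imwrite(f'pics/{n}b.png',cv2.resize(cv2.imread(f'pics/{n}.png'),(800,600),interpolation=cv2.INTER_CUBIC))"
```

```text
scene0.png
top0.png
```

View pics/scene0b.png

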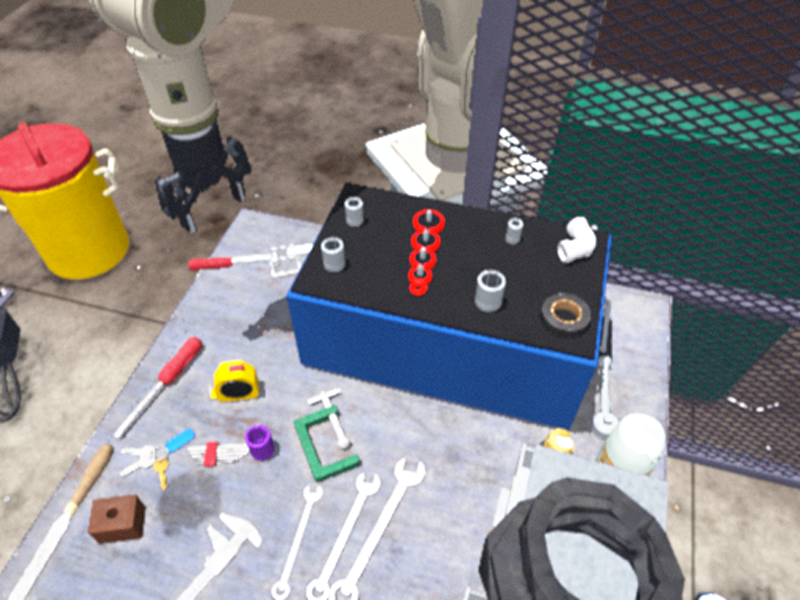

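View pics/top0b.png

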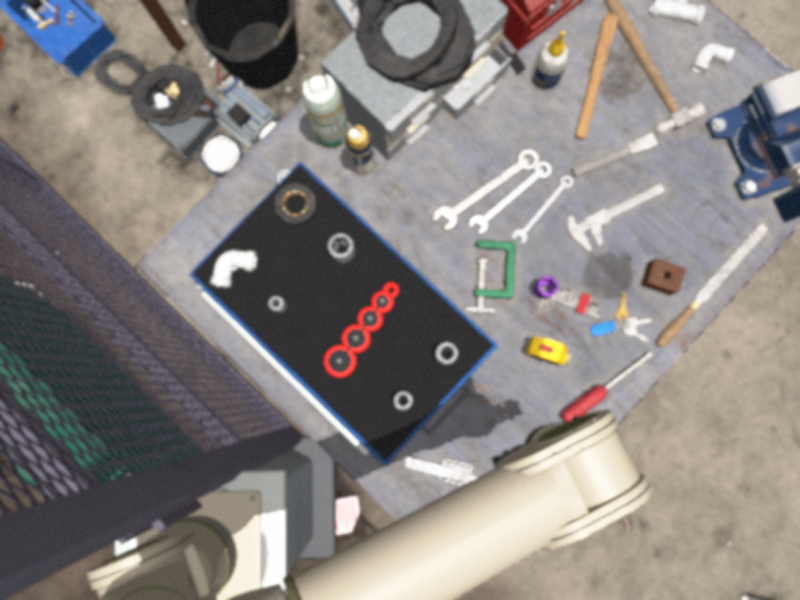

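The chest carries four chrome sockets. In the 800x600 top view they are the small at about (277,303), the biggest at (341,246), the large at (447,352) and the medium at (403,400). The red tray runs from (391,290), the loop and small end, to (340,361). The tape is at (295,202) and the elbow at (232,265).

Look-alikes are the purple socket at (545,287), which is off the chest, and the tape roll and white elbow.

```bash
cat > meas.py <<'E'
from h import *
np.set_printoptions(precision=4,suppress=True)
def blobs(n,im):
    K,T=cal(n); hsv=cv2.cvtColor(im,cv2.COLOR_BGR2HSV)
    c0=0.42 # chest mat mask by corners passed in r,s
    return hsv
t=cv2.imread("pics/top0.png"); s=cv2.imread("pics/scene0.png")
# mat corners from top view pixels (800 scale)
rs=lambda P:np.array([(P[0]-P[1])/2**.5,(P[0]+P[1])/2**.5])
for u,v in((300,164),(192,272),(386,463),(495,345)): print("corner",(P:=onz("top",u*.64,v*.64,.2)),rs(P))
def comps(n,im,mask,amin):
    k,l,st,ce=cv2.connectedComponentsWithStats(mask)
    return [(l==i,st[i],ce[i]) for i in range(1,k) if st[i][4]>=amin]
for n,im in(("top",t),("scene",s)):
    pl=np.array([proj(n,onz("top",u*.64,v*.64,.2)) for u,v in((300,168),(197,272),(386,458),(490,345))]).astype(int)
    if n=="scene": pl=np.concatenate([pl,pl-[0,22]])
    m=np.zeros(im.shape[:2],np.uint8); cv2.fillConvexPoly(m,cv2.convexHull(pl),255)
    b=im.max(2); sat=b.astype(int)-im.min(2)
    g=((b>75)&(sat<45)&(m>0)).astype(np.uint8)
    r=((im[...,2]>130)&(im[...,1]<90)&(m>0)).astype(np.uint8)
    print(n)
    for l,st,ce in comps(n,im,g,12):
        ct=max(cv2.findContours(l.astype(np.uint8),0,1)[0],key=cv2.contourArea); (cx,cy),rad=cv2.minEnclosingCircle(ct)
        P=onz(n,cx,cy,.24); print(" grey",st,ce,"circ",np.array([cx,cy,rad]),"w",P,rs(P))
    for l,st,ce in comps(n,im,r,12): print(" red",st,ce,onz(n,*ce,.207))
x0,y0=120,100; cv2.imwrite("pics/ct.png",cv2.resize(t[100:300,120:320],(600,600),interpolation=cv2.INTER_CUBIC))
cv2.imwrite("pics/cs.png",cv2.resize(s[115:235,185:395],None,fx=3.8,fy=3.8,interpolation=cv2.INTER_CUBIC))
E
python3 meas.py
```

```text
corner [ 0.6793 -0.2254  0.2   ] [0.6398 0.321 ]
corner [ 0.4989 -0.0429  0.2   ] [0.3831 0.3224]
corner [ 0.1792 -0.3597  0.2   ] [ 0.381  -0.1276]
corner [ 0.364  -0.5422  0.2   ] [ 0.6408 -0.1259]
top
 grey [176 117  26  26 375] [188.664  129.6453] circ [188.6713 129.7829  13.224 ] w [ 0.6014 -0.2222  0.24  ] [0.5824 0.2681]
 grey [209 148  18  20 264] [217.8144 157.5606] circ [217.9161 157.7282   9.7713] w [ 0.5269 -0.2956  0.24  ] [0.5816 0.1636]
 grey [134 159  32  26 537] [148.3371 169.9721] circ [149.     171.      18.0279] w [ 0.498  -0.1211  0.24  ] [0.4377 0.2665]
 grey [171 189  12  11 115] [176.6087 194.0348] circ [176.5    194.5      6.5193] w [ 0.4364 -0.1904  0.24  ] [0.4432 0.174 ]
 grey [242 190   6   6  29] [244.1379 192.5862] circ [244.0909 192.8182   3.0221] w [ 0.4361 -0.3595  0.24  ] [0.5626 0.0541]
 grey [233 200   8   8  52] [236.3654 203.5   ] circ [236.5    203.5      4.3013] w [ 0.4098 -0.3401  0.24  ] [0.5302 0.0493]
 grey [223 212  10  10  76] [227.4737 216.1711] circ [227.5    216.5      5.1479] w [ 0.3781 -0.3171  0.24  ] [0.4915 0.0431]
 grey [278 218
[... 1211 characters left out ...]
rey [268 156   6  12  34] [270.2647 162.3235] circ [270.5    161.5      5.5228] w [ 0.4295 -0.3466  0.24  ] [0.5488 0.0586]
 grey [265 168   6  10  31] [268.2581 173.4194] circ [268.5    172.5      4.5278] w [ 0.4571 -0.368   0.24  ] [0.5835 0.0631]
 grey [303 172  21  28 467] [313.0707 185.3126] circ [313.     185.5     14.0802] w [ 0.5376 -0.3021  0.24  ] [0.5938 0.1666]
 grey [347 187  31  25 359] [362.1058 199.468 ] circ [362.     200.      15.8115] w [ 0.6218 -0.2338  0.24  ] [0.605  0.2744]
 grey [360 198   9   7  19] [364.2105 201.6842] circ [364.     201.       5.0001] w [ 0.626  -0.2318  0.24  ] [0.6065 0.2788]
 red [261 134  24  55 599] [270.9466 161.2871] [ 0.4021 -0.3281  0.207 ]
```

View pics/ct.png

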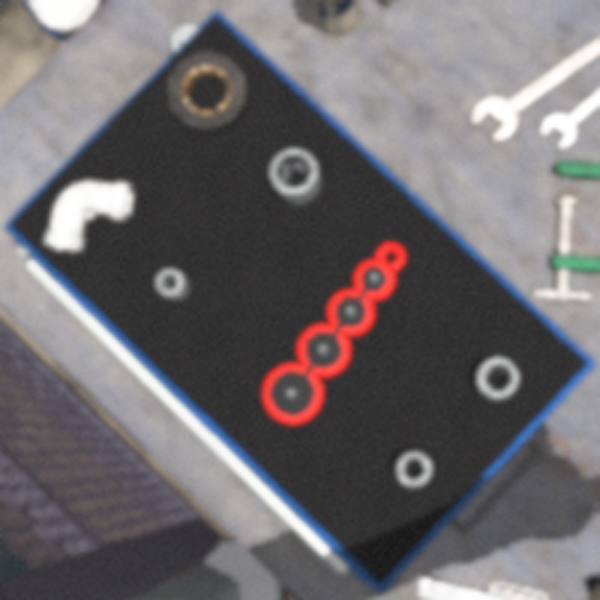

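View pics/cs.png

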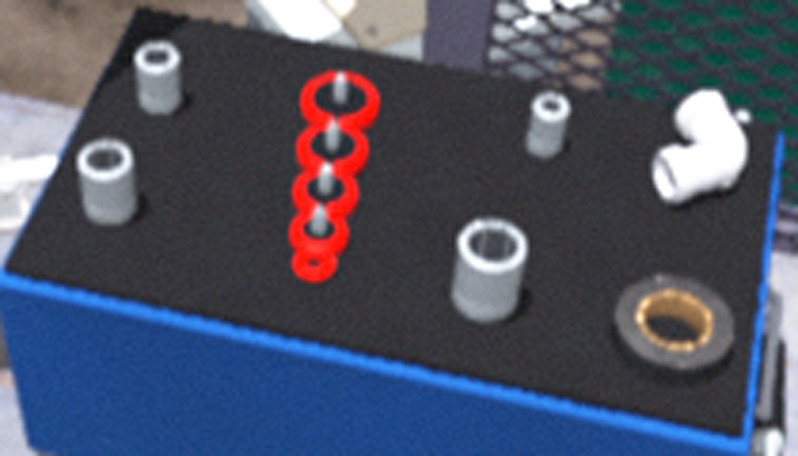

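The crops confirm the choice. In the ct crop the rims are biggest (294,171), large (498,378), medium (414,469) and small (170,282). The seats run from (374,278), small, to (292,392), biggest. Next I triangulate these points against the scene crop.

```bash
cat > tri.py <<'E'
from h import *
np.set_printoptions(precision=4,suppress=True)
rs=lambda P:np.array([(P[0]-P[1])/2**.5,(P[0]+P[1])/2**.5])
N=dict(small=((170,282),(550,105)),medium=((414,469),(159,57)),large=((498,378),(106,160)),big=((294,171),(491,243)))
H=dict(small=.236,medium=.239,large=.243,big=.248)
for k,(a,b) in N.items():
    A=("top",120+a[0]/3,100+a[1]/3);B=("scene",185+b[0]/3.8,115+b[1]/3.8)
    P,e=tri(A,B); print(k,P,"gap",e,"top@h",onz(*A,H[k])[:2],"scene@h",onz(*B,H[k])[:2],rs(P))
T=dict(small=((375,277),(319,209)),medium=((351,310),(326,167)),large=((324,349),(333,121)),big=((291,393),(341,76)))
for k,(a,b) in T.items():
    A=("top",120+a[0]/3,100+a[1]/3);B=("scene",185+b[0]/3.8,115+b[1]/3.8)
    P,e=tri(A,B); print("tip",k,P,"gap",e,rs(P))
for n,h in(("top",.21),("scene",.21)):
    im=cv2.resize(cv2.imread(f"pics/{n}0.png"),None,fx=4,fy=4,interpolation=cv2.INTER_CUBIC)
    m=((im[...,2]>120)&(im[...,1]<100)&(im[...,0]<110)).astype(np.uint8)
    if n=="top": m[:700]=0;m[990:]=0;m[:,:800]=0;m[:,1050:]=0
    else: m[:500]=0;m[770:]=0;m[:,:1000]=0;m[:,1200:]=0
    cs,hi=cv2.findContours(m,cv2.RETR_CCOMP,cv2.CHAIN_APPROX_NONE)
    for c,q in zip(cs,hi[0]):
        if q[3]>=0 and cv2.contourArea(c)>60:
            (u,v),ax,an=cv2.fitEllipse(c); u,v=(u+.5)/4-.5,(v+.5)/4-.5
            P=onz(n,u,v,h); print(n,"face",np.array([u,v]),P,rs(P),np.array(ax)/4)
E
python3 tri.py
```

```text
small [ 0.4392 -0.1884  0.2353] gap 0.003486516997364704 top@h [ 0.4382 -0.1901] scene@h [ 0.4404 -0.1872] [0.4438 0.1773]
medium [ 0.2795 -0.3875  0.237 ] gap 0.0054546447065248185 top@h [ 0.2785 -0.39  ] scene@h [ 0.2827 -0.386 ] [ 0.4717 -0.0764]
large [ 0.3517 -0.4589  0.2401] gap 0.004511080225371625 top@h [ 0.3507 -0.4609] scene@h [ 0.3554 -0.4579] [ 0.5732 -0.0758]
big [ 0.5279 -0.2952  0.2481] gap 0.0030139954048060465 top@h [ 0.5272 -0.2965] scene@h [ 0.5284 -0.2937] [0.5821 0.1645]
tip small [ 0.4399 -0.3592  0.2273] gap 0.0049412486542 [0.5651 0.0571]
tip medium [ 0.4125 -0.3385  0.229 ] gap 0.005150260304983158 [0.531  0.0524]
tip large [ 0.3805 -0.315   0.2305] gap 0.005835477309934255 [0.4918 0.0463]
tip big [ 0.3445 -0.2871  0.228 ] gap 0.004871305909779767 [0.4466 0.0406]
top face [216.9665 230.5712] [ 0.3452 -0.2875  0.21  ] [0.4474 0.0408] [12.5793 12.9652]
top face [227.3093 216.1667] [ 0.3811 -0.3145  0.21  ] [0.4918 0.0471] [ 9.9545 10.6801]
top face [236.3399 203.5278] [ 0.4128 -0.3381  0.21  ] [0.531  0.0528] [7.9948 8.833 ]
top face [244.0052 192.629 ] [ 0.4403 -0.3583  0.21  ] [0.5647 0.0579] [5.8909 6.5103]
scene face [270.7091 161.1269] [ 0.4038 -0.3299  0.21  ] [0.5188 0.0523] [10.2273 31.6117]
```

>>> send_rows(
  plan=[
    [[0,0,0,0,0,-0.09,0.7],[0,0,0.06,0,0,-0.1,0.7],[0,0,0.07,0,0,-0.1,0.7],[0,0,0.07,0,0,-0.1,0.7],[0,0,0.07,0,0,-0.1,0.7],[0,0,0.07,0,0,-0.1,0.7],[0,0,0.07,0,0,-0.05,0.7],[0,0,0.07,0,0,0,0.7],[0,0,0.07,0,0,0,0.7],[0,0,0.07,0,0,0,0.7],[0,0,0.034,0,0,0,0.7],[0,0,0,0,0,0,0.7],[0,0,0,0,0,0,0.7]],
  ],
  squeeze=40,
)

```text
clock: 1.18
position: [0.2054, -0.5902, 0.3364]
ee_rot: [0.949, -0.317, -0.0, -0.0]
ft_force: [-0.3, 0.3, -0.4]
grip_width: 0.699
grasp_force: 0.0
```

```bash
cat >> h.py <<'E'
from scipy.spatial.transform import Rotation as R
np.set_printoptions(precision=4,suppress=True)
def plan(*targets,a=-37,q=None):
    o=get_obs(); p=np.array(o["position"]); r=R.from_quat(o["ee_rot"])
    X=r.as_matrix()
    print("t",round(float(o["clock"]),2),"p",p,"yaw",np.degrees(np.arctan2(X[1,0],X[0,0])),"z",X[:,2],"J",np.array(o["joint_pos"]),"F",np.array(o["ft_force"]),"w",o["grip_width"],"g",o["grasp_force"])
    ca,sa=np.cos(np.radians(a)),np.sin(np.radians(a))
    D=np.array([[ca,sa,0],[sa,-ca,0],[0,0,-1]]).T if q is None else q
    D=np.array([[ca,sa,0],[sa,-ca,0],[0,0,-1]]) if q is None else q
    D=D.T if q is None else D
    print(" turn units",(r.inv()*R.from_matrix(D)).as_rotvec()/1.5)
    for t in targets:
        t=np.array(t); print(" shift units (tool now)",X.T@(t-p)/.2,"(tool at goal)",D.T@(t-p)/.2); p=t
E
python3 -c "
from h import *
plan((.352,-.459,.33),(.352,-.459,.227))"
```

```text
t 1.18 p [ 0.2054 -0.5902  0.3364] yaw -36.90665373152241 z [-0.0003  0.0006 -1.    ] J [ 1.1151  0.3014  0.0641  1.2393 -0.019   1.6021 -1.0392] F [-0.2775  0.2853 -0.433 ] w 0.6990421904963954 g 0.0
 turn units [-0.0002  0.0004  0.0011]
 shift units (tool now) [ 0.1923 -0.9647  0.0324] (tool at goal) [ 0.1907 -0.965   0.0322]
 shift units (tool now) [0.0003 0.0002 0.515 ] (tool at goal) [0.    0.    0.515]
```

>>> send_rows(
  plan=[
    [[0,0,0,0.014,-0.07,0,0.65],[0,0,0,0.027,-0.14,0,0.65],[0,0,0,0.027,-0.14,0,0.65],[0,0,0,0.027,-0.14,0,0.65],[0,0,0,0.027,-0.14,0,0.65],[0,0,0,0.027,-0.14,0,0.65],[0,0,0,0.027,-0.14,0.03,0.65],[0,0,0,0.014,-0.055,0.04,0.65],[0,0,0,0,0,0,0.65],[0,0,0,0,0,0,0.65]],
  ],
)

```text
clock: 2.02
position: [0.352, -0.4586, 0.3223]
ee_rot: [0.949, -0.316, -0.0, -0.0]
ft_force: [-0.4, -0.7, -0.2]
grip_width: 0.652
grasp_force: 0.0
```

```bash
python3 -c "
from h import *
plan((.352,-.459,.227))
im=snap('top','t1'); cv2.imwrite('pics/t1c.png',cv2.resize(im[100:300,120:320],(600,600)))"
```

```text
t 2.02 p [ 0.352  -0.4586  0.3223] yaw -36.89998989161381 z [-0.0008  0.0005 -1.    ] J [ 0.8867  0.1968 -0.0595  1.3945  0.0119  1.5514 -1.3868] F [-0.3861 -0.6667 -0.1813] w 0.65162339923886 g 0.0
 turn units [0.0001 0.0006 0.0012]
 shift units (tool now) [0.0015 0.0017 0.4766] (tool at goal) [0.0011 0.0017 0.4766]
```

View pics/t1c.png

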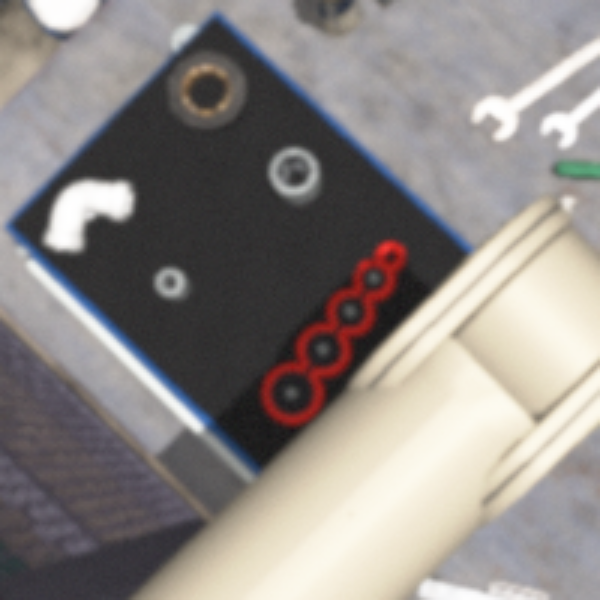

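The arm covers the large socket in the top view, and the rest of the scene is untouched. I descend and close.

>>> send_rows(
  plan=[
    [[0,0,0,0,0,0.06,0.65],[0,0,0,0,0,0.12,0.65],[0,0,0,0,0,0.12,0.65],[0,0,0,0,0,0.1,0.65],[0,0,0,0,0,0.05,0.65],[0,0,0,0,0,0.026,0.65],[0,0,0,0,0,0,0.3],[0,0,0,0,0,0,0.2],[0,0,0,0,0,0,0.2],[0,0,0,0,0,0,0.2],[0,0,0,0,0,0,0.2],[0,0,0,0,0,0,0.2]],
  ],
)

```text
clock: 3.07
position: [0.3521, -0.4593, 0.2282]
ee_rot: [0.948, -0.317, 0.0, 0.0]
ft_force: [0.1, -0.1, 0.8]
grip_width: 0.204
grasp_force: 0.0
```

```bash
python3 -c "
from h import *
plan((.352,-.459,.31),(.381,-.315,.29))
im=snap('scene','s2'); cv2.imwrite('pics/s2c.png',cv2.resize(im[60:235,150:395],None,fx=3,fy=3))"
```

```text
t 3.07 p [ 0.3521 -0.4593  0.2282] yaw -37.02047492465895 z [ 0.0006 -0.0007 -1.    ] J [ 0.8924  0.2212 -0.0644  1.5593  0.0145  1.3607 -1.3904] F [ 0.0639 -0.0661  0.7579] w 0.20427589933039952 g 0.0
 turn units [ 0.0001 -0.0006 -0.0002]
 shift units (tool now) [-0.0009 -0.0005 -0.4092] (tool at goal) [-0.0013 -0.0006 -0.4092]
 shift units (tool now) [-0.3178 -0.6622  0.0996] (tool at goal) [-0.3175 -0.6623  0.1   ]
```

View pics/s2c.png

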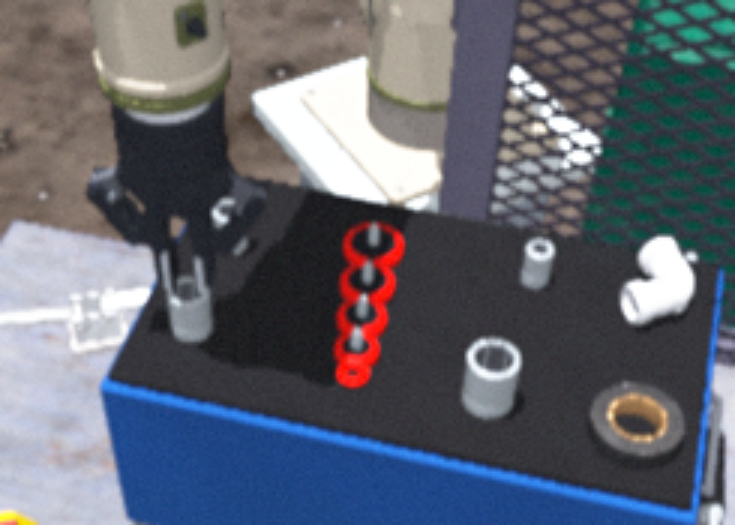

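```bash
python3 -c "
from h import *
p=np.array(get_obs()['position'])
y=np.array([-.602,-.799,0])
for n in('scene','top'):
  for nm,q in(('tcp',p),('tip',p-[0,0,.017]),('tipL',p-[0,0,.017]+y*.0085),('tipR',p-[0,0,.017]-y*.0085),('up40',p+[0,0,.04]),('rim',[.3517,-.4589,.243]),('base',[.3517,-.4589,.2])):
    u=proj(n,q); print(n,nm,u,'crop',(u-[150,60])*3)
im=cv2.imread('pics/s2.png'); cv2.imwrite('pics/s2d.png',cv2.resize(im[110:190,180:260],(600,600),interpolation=cv2.INTER_CUBIC))"
```

```text
scene tcp [212.2868 160.9348] crop [186.8604 302.8044]
scene tip [212.8499 165.9567] crop [188.5498 317.87  ]
scene tipL [209.3511 165.5891] crop [178.0532 316.7674]
scene tipR [216.3545 166.3248] crop [199.0635 318.9745]
scene up40 [210.8985 148.5543] crop [182.6956 265.6628]
scene rim [211.8301 156.2448] crop [185.4902 288.7343]
scene base [213.2571 168.9923] crop [189.7714 326.977 ]
top tcp [284.9943 225.7727] crop [404.9829 497.318 ]
top tip [284.6437 226.1106] crop [403.931  498.3317]
top tipL [287.4022 228.0697] crop [412.2067 504.209 ]
top tipR [281.8888 224.1541] crop [395.6663 492.4623]
top up40 [285.8614 224.9369] crop [407.5842 494.8108]
top rim [285.1918 225.6197] crop [405.5754 496.859 ]
top base [284.306 226.472] crop [402.9179 499.4161]
```

View pics/s2d.png

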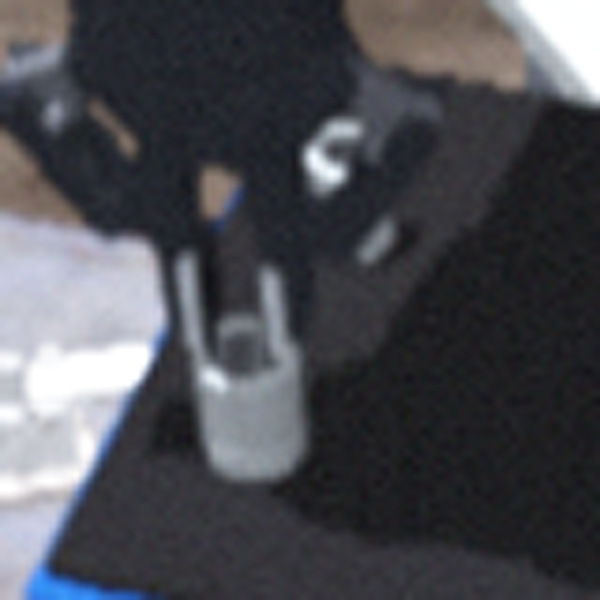

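>>> send_rows(
  plan=[
    [[0,0,0,0,0,0,0],[0,0,0,0,0,0,0],[0,0,0,0,0,0,0],[0,0,0,0,0,0,0]],
  ],
  squeeze=40,
)

```text
clock: 3.45
position: [0.3519, -0.4591, 0.2276]
ee_rot: [0.948, -0.317, 0.0, 0.0]
ft_force: [0.5, 0.2, 0.2]
grip_width: 0.001
grasp_force: 0.0
```

```bash
python3 -c "
from h import *
im=snap('scene','s3'); cv2.imwrite('pics/s3d.png',cv2.resize(im[110:190,180:260],(600,600),interpolation=cv2.INTER_CUBIC))
print(get_obs()['grip_width'])"
```

```text
0.0032187998894362352
```

View pics/s3d.png

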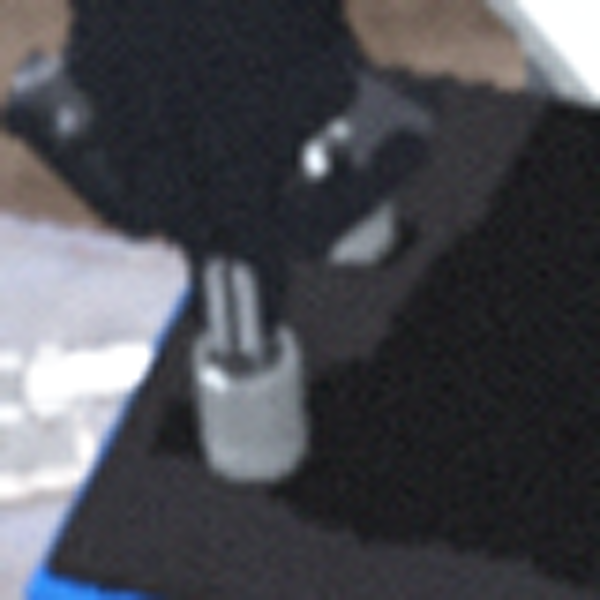

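>>> send_rows(
  plan=[
    [[0,0,0,0,0,-0.05,0],[0,0,0,0,0,-0.1,0],[0,0,0,0,0,-0.1,0],[0,0,0,0,0,-0.1,0],[0,0,0,0,0,-0.1,0],[0,0,0,0,0,0,0],[0,0,0,0,0,0,0]],
  ],
)

```text
clock: 4.08
position: [0.3523, -0.4595, 0.3193]
ee_rot: [0.948, -0.318, 0.001, 0.001]
ft_force: [0.4, -0.1, 0.4]
grip_width: 0.002
grasp_force: 0.0
```

```bash
python3 -c "
from h import *
im=snap('scene','s4'); im=cv2.resize(im[80:190,170:280],(600,600),interpolation=cv2.INTER_CUBIC)
p=np.array(get_obs()['position']); print(p)
for d in(0,.017,-.04):
  u=(proj('scene',p-[0,0,d])-[170,80])*600/110; print(d,u); cv2.circle(im,(int(u[0]),int(u[1])),4,(0,255,0),1)
cv2.imwrite('pics/s4d.png',im)"
```

```text
[ 0.352  -0.4591  0.318 ]
0 [212.9855 282.7684]
0.017 [216.554 314.608]
-0.04 [204.1554 203.9819]
```

View pics/s4d.png

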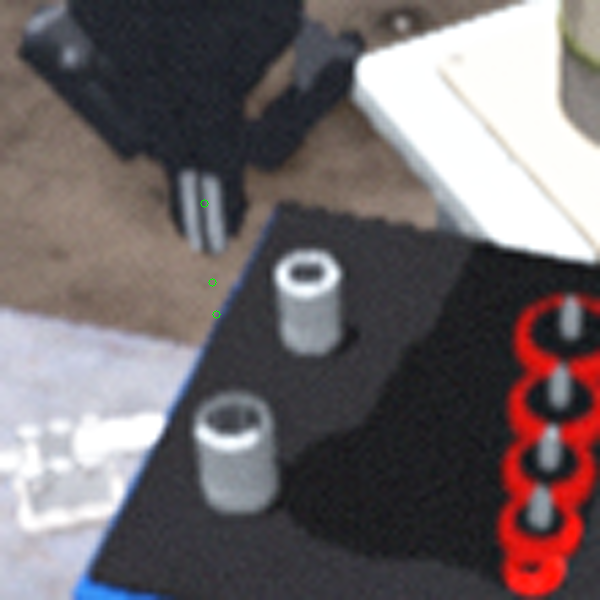

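>>> send_rows(
  plan=[
    [[0,0,0,-0.03,-0.05,0,0],[0,0,0,-0.08,-0.13,0,0],[0,0,0,-0.08,-0.13,0,0],[0,0,0,-0.03,-0.05,0.03,0],[0,0,0,0,0,0.09,0],[0,0,0,0,0,0.1,0],[0,0,0,0,0,0.1,0],[0,0,0,0,0,0.07,0],[0,0,0,0,0,0.02,0],[0,0,0,0,0,0.02,0],[0,0,0,0,0,0.02,0],[0,0,0,0,0,0.02,0],[0,0,0,0,0,0.01,0],[0,0,0,0,0,0.01,0],[0,0,0,0,0,0,0]],
  ],
)

```text
clock: 5.38
position: [0.3601, -0.3751, 0.2195]
ee_rot: [0.948, -0.318, -0.0, 0.0]
ft_force: [-0.5, -0.6, 0.6]
grip_width: -0.001
grasp_force: 0.0
```

>>> send_rows(
  plan=[
    [[0,0,0,0,0,0.01,0],[0,0,0,0,0,0.01,0],[0,0,0,0,0,0.01,0],[0,0,0,0,0,0,0]],
  ],
)

```text
clock: 5.72
position: [0.36, -0.375, 0.2132]
ee_rot: [0.948, -0.317, -0.0, -0.0]
ft_force: [0.3, 0.4, 0.3]
grip_width: 0.002
grasp_force: 0.0
```

```bash
python3 -c "
from h import *
im=snap('scene','s5'); im=cv2.resize(im[80:190,190:300],(600,600),interpolation=cv2.INTER_CUBIC)
p=np.array(get_obs()['position']); print(p,get_obs()['ft_force'])
for d in(0,.017,-.04):
  u=(proj('scene',p-[0,0,d])-[190,80])*600/110; print(d,u); cv2.circle(im,(int(u[0]),int(u[1])),4,(0,255,0),1)
cv2.imwrite('pics/s5d.png',im)"
```

```text
[ 0.3601 -0.375   0.2134] [-0.2004  0.2489  1.1384]
0 [303.2768 410.4789]
0.017 [303.8585 437.3971]
-0.04 [301.8447 344.2187]
```

View pics/s5d.png

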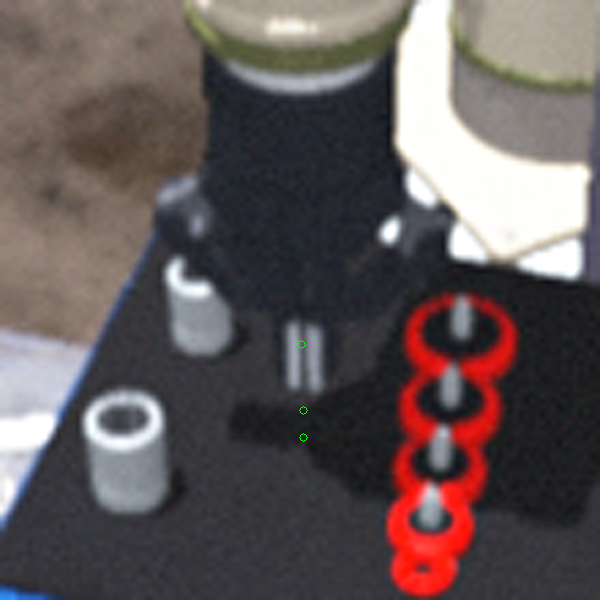

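The visible fingertips at (303,390) sit about 30 mm above where the reported TCP puts them, and there has been no contact. The real tips therefore stand behind the reported TCP. I probe the mat gently to calibrate this.

>>> send_rows(
  plan=[
    [[0,0,0,0,0,0.04,0],[0,0,0,0,0,0.03,0],[0,0,0,0,0,0.01,0],[0,0,0,0,0,0.01,0],[0,0,0,0,0,0,0]],
  ],
)

```text
clock: 6.18
position: [0.36, -0.3749, 0.195]
ee_rot: [0.948, -0.318, -0.0, -0.0]
ft_force: [0.6, -1.0, -0.9]
grip_width: 0.004
grasp_force: 0.0
```

>>> send_rows(
  plan=[
    [[0,0,0,0,0,0.01,0],[0,0,0,0,0,0.01,0],[0,0,0,0,0,0,0]],
  ],
)

```text
clock: 6.43
position: [0.3601, -0.375, 0.1913]
ee_rot: [0.948, -0.317, -0.0, -0.0]
ft_force: [-0.2, -0.6, 0.5]
grip_width: 0.0
grasp_force: 0.0
```

>>> send_rows(
  plan=[
    [[0,0,0,0,0,0.01,0],[0,0,0,0,0,0.01,0],[0,0,0,0,0,0,0]],
  ],
)

```text
clock: 6.68
position: [0.36, -0.375, 0.1872]
ee_rot: [0.948, -0.318, -0.0, -0.0]
ft_force: [-0.1, -0.5, 0.2]
grip_width: -0.001
grasp_force: 0.0
```

>>> send_rows(
  plan=[
    [[0,0,0,0,0,0.01,0],[0,0,0,0,0,0,0]],
  ],
)

```text
clock: 6.85
position: [0.3601, -0.375, 0.1853]
ee_rot: [0.948, -0.318, -0.0, -0.0]
ft_force: [-0.0, -0.9, 0.3]
grip_width: -0.001
grasp_force: 0.0
```

>>> send_rows(
  plan=[
    [[0,0,0,0,0,0.01,0],[0,0,0,0,0,0,0]],
  ],
)

```text
clock: 7.02
position: [0.3601, -0.375, 0.1833]
ee_rot: [0.948, -0.317, -0.0, -0.0]
ft_force: [-0.6, -0.3, -0.3]
grip_width: 0.003
grasp_force: 0.0
```

>>> send_rows(
  plan=[
    [[0,0,0,0,0,0.01,0],[0,0,0,0,0,0,0]],
  ],
)

```text
clock: 7.18
position: [0.3601, -0.375, 0.1813]
ee_rot: [0.948, -0.318, -0.0, -0.0]
ft_force: [-0.2, -0.2, -0.7]
grip_width: 0.0
grasp_force: 0.0
```

>>> send_rows(
  plan=[
    [[0,0,0,0,0,0.01,0],[0,0,0,0,0,0,0]],
  ],
)

```text
clock: 7.35
position: [0.3601, -0.375, 0.1793]
ee_rot: [0.948, -0.317, -0.0, -0.0]
ft_force: [-0.4, 0.1, -0.2]
grip_width: -0.002
grasp_force: 0.0
```

```bash
python3 -c "
from h import *
plan((.352,-.459,.31))
im=snap('scene','s6'); im=cv2.resize(im[80:190,190:300],(600,600),interpolation=cv2.INTER_CUBIC)
cv2.imwrite('pics/s6d.png',im)"
```

```text
t 7.35 p [ 0.3601 -0.375   0.1793] yaw -37.01985725077483 z [-0.0003  0.0002 -1.    ] J [ 0.8285  0.1269 -0.1198  1.7731  0.016   1.2429 -1.5124] F [-0.4453  0.1475 -0.2295] w -0.001974533170572413 g 0.0
 turn units [-0.      0.0002 -0.0002]
 shift units (tool now) [ 0.2204  0.3596 -0.6538] (tool at goal) [ 0.2205  0.3597 -0.6537]
```

View pics/s6d.png

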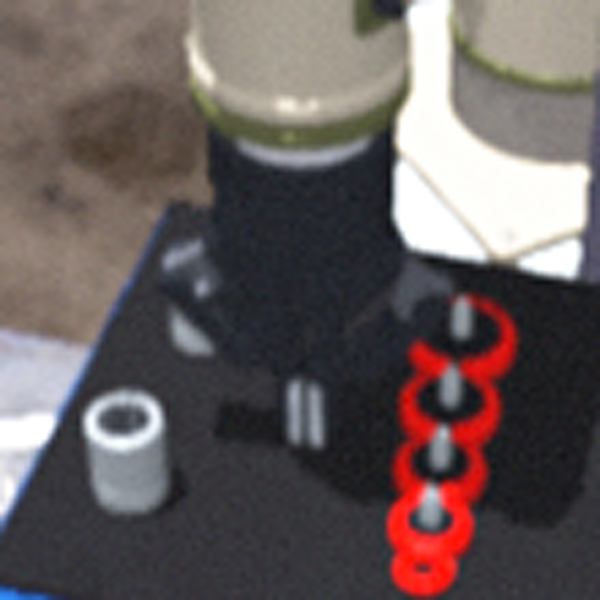

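The tips at (303,445) look about to touch the mat. I continue in small steps.

>>> send_rows(
  plan=[
    [[0,0,0,0,0,0.008,0],[0,0,0,0,0,0,0]],
  ],
)

```text
clock: 7.57
position: [0.3601, -0.3751, 0.1778]
ee_rot: [0.948, -0.318, -0.0, -0.0]
ft_force: [-0.2, 0.6, -0.0]
grip_width: 0.003
grasp_force: 0.0
```

>>> send_rows(
  plan=[
    [[0,0,0,0,0,0.008,0],[0,0,0,0,0,0,0]],
  ],
)

```text
clock: 7.73
position: [0.3602, -0.3751, 0.1776]
ee_rot: [0.948, -0.318, 0.0, 0.0]
ft_force: [-3.3, 3.3, 10.5]
grip_width: -0.002
grasp_force: 5.4
```

>>> send_rows(
  plan=[
    [[0,0,0,0,0,0.008,0],[0,0,0,0,0,0,0]],
  ],
)

```text
clock: 7.9
position: [0.3602, -0.3752, 0.1776]
ee_rot: [0.948, -0.318, 0.001, 0.0]
ft_force: [-8.6, 7.8, 24.1]
grip_width: 0.003
grasp_force: 11.8
```

Contact came at a reported z of 0.1776, so with the jaws shut the true tips stand about 22 mm above the reported TCP. I grasp lower by that amount.

>>> send_rows(
  plan=[
    [[0,0,0,0,0,-0.05,0],[0,0,0,0,0,-0.15,0.3],[0,0,0,0,0,-0.15,0.65],[0,0,0,0.02,0.03,-0.04,0.65],[0,0,0,0.08,0.13,0,0.65],[0,0,0,0.08,0.13,0,0.65],[0,0,0,0.035,0.065,0,0.65],[0,0,0,0,0,0,0.65],[0,0,0,0,0,0,0.65]],
  ],
)

```text
clock: 8.65
position: [0.3514, -0.4581, 0.2523]
ee_rot: [0.948, -0.318, -0.0, -0.0]
ft_force: [0.4, 0.8, 0.4]
grip_width: 0.651
grasp_force: 0.0
```

```bash
python3 -c "
from h import *
plan((.352,-.459,.184))"
```

```text
t 8.65 p [ 0.3514 -0.4581  0.2523] yaw -37.097919512417114 z [-0.0004  0.0007 -1.    ] J [ 0.889   0.2095 -0.0608  1.5231  0.0127  1.4101 -1.3908] F [0.3533 0.7711 0.3532] w 0.6512557724334299 g 0.0
 turn units [-0.0002  0.0005 -0.0011]
 shift units (tool now) [0.0052 0.002  0.3415] (tool at goal) [0.0049 0.0019 0.3415]
```

>>> send_rows(
  plan=[
    [[0,0,0,0.005,0.002,0.06,0.65],[0,0,0,0,0,0.1,0.65],[0,0,0,0,0,0.1,0.65],[0,0,0,0,0,0.06,0.65],[0,0,0,0,0,0.02,0.65],[0,0,0,0,0,0,0.65],[0,0,0,0,0,0,0.3],[0,0,0,0,0,0,0.2],[0,0,0,0,0,0,0.2],[0,0,0,0,0,0,0.2],[0,0,0,0,0,0,0.2],[0,0,0,0,0,0,0.2]],
  ],
  squeeze=40,
)

```text
clock: 9.65
position: [0.3529, -0.4591, 0.1862]
ee_rot: [0.948, -0.317, 0.001, 0.001]
ft_force: [0.3, 0.6, 6.2]
grip_width: 0.334
grasp_force: 40.0
```

```bash
python3 -c "
from h import *
plan((.352,-.459,.24),(.381,-.315,.24))"
```

```text
t 9.65 p [ 0.3529 -0.4591  0.1862] yaw -37.020274734123774 z [ 0.0017 -0.0018 -1.    ] J [ 0.8908  0.244  -0.0638  1.6198  0.016   1.2758 -1.3927] F [0.3458 0.6027 6.1978] w 0.3340374630117448 g 39.95228467625566
 turn units [ 0.0003 -0.0016 -0.0002]
 shift units (tool now) [-0.0034  0.0023 -0.2688] (tool at goal) [-0.004   0.0022 -0.2688]
 shift units (tool now) [-0.3177 -0.6622 -0.001 ] (tool at goal) [-0.3175 -0.6623  0.    ]
```

>>> send_rows(
  plan=[
    [[0,0,0,0,0,-0.05,0.2],[0,0,0,0,0,-0.1,0.2],[0,0,0,0,0,-0.12,0.2],[0,0,0,-0.02,-0.04,-0.04,0.2],[0,0,0,-0.05,-0.1,0,0.2],[0,0,0,-0.06,-0.12,0,0.2],[0,0,0,-0.06,-0.13,0,0.2],[0,0,0,-0.06,-0.13,0,0.2],[0,0,0,-0.045,-0.1,0,0.2],[0,0,0,-0.02,-0.042,0,0.2],[0,0,0,0,0,0,0.2],[0,0,0,0,0,0,0.2]],
  ],
)

```text
clock: 10.65
position: [0.3815, -0.3153, 0.2469]
ee_rot: [0.948, -0.317, 0.0, 0.0]
ft_force: [-0.4, -1.3, -1.2]
grip_width: 0.334
grasp_force: 39.6
```

```bash
python3 -c "
from h import *
plan((.3815,-.3153,.1962))
im=snap('scene','s7'); im=cv2.resize(im[80:190,200:310],(600,600),interpolation=cv2.INTER_CUBIC)
cv2.imwrite('pics/s7d.png',im)"
```

```text
t 10.65 p [ 0.3815 -0.3153  0.2469] yaw -37.01191273986909 z [ 0.     -0.0007 -1.    ] J [ 0.7629  0.0344 -0.1686  1.7297  0.0065  1.3776 -1.6236] F [-0.4312 -1.2876 -1.2245] w 0.3335111339987164 g 39.5628465351183
 turn units [ 0.0004 -0.0003 -0.0001]
 shift units (tool now) [-0.0001 -0.0003  0.2535] (tool at goal) [ 0.     -0.0002  0.2535]
```

View pics/s7d.png

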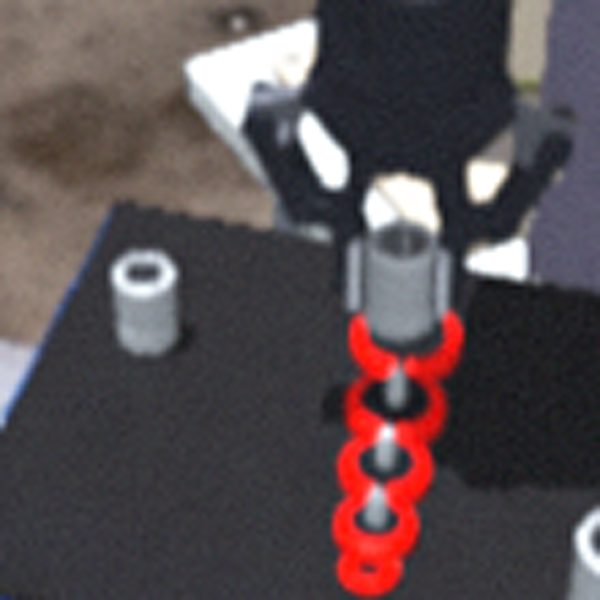

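The socket is held upright at (400,280), in line over the large seat's post at (397,385). I lower it.

>>> send_rows(
  plan=[
    [[0,0,0,0,0,0.05,0.2],[0,0,0,0,0,0.06,0.2],[0,0,0,0,0,0.05,0.2],[0,0,0,0,0,0.02,0.2],[0,0,0,0,0,0,0.2]],
  ],
)

```text
clock: 11.12
position: [0.3808, -0.3147, 0.2088]
ee_rot: [0.948, -0.318, -0.001, -0.001]
ft_force: [-0.9, -0.2, -1.4]
grip_width: 0.339
grasp_force: 39.6
```

>>> send_rows(
  plan=[
    [[0,0,0,0,0,0.03,0.2],[0,0,0,0,0,0.025,0.2],[0,0,0,0,0,0.012,0.2],[0,0,0,0,0,0.005,0.2],[0,0,0,0,0,0,0.2]],
  ],
)

```text
clock: 11.53
position: [0.3818, -0.315, 0.1965]
ee_rot: [0.948, -0.317, 0.0, 0.0]
ft_force: [0.6, 0.5, -1.3]
grip_width: 0.333
grasp_force: 39.7
```

>>> send_rows(
  plan=[
    [[0,0,0,0,0,0.005,0.2],[0,0,0,0,0,0,0.4],[0,0,0,0,0,0,0.6],[0,0,0,0,0,0,0.6],[0,0,0,0,0,-0.06,0.6],[0,0,0,0,0,-0.12,0.6],[0,0,0,0,0,-0.12,0.6],[0,0,0,0,0,-0.04,0.6],[0,0,0,0,0,0,0.6]],
  ],
)

```text
clock: 12.28
position: [0.3827, -0.3156, 0.2656]
ee_rot: [0.948, -0.318, 0.002, 0.001]
ft_force: [0.7, 0.1, -0.1]
grip_width: 0.6
grasp_force: 0.0
```

```bash
python3 -c "
from h import *
plan((.28,-.388,.26),(.28,-.388,.184))"
```

```text
t 12.28 p [ 0.3827 -0.3156  0.2656] yaw -37.024218685208865 z [ 0.0032 -0.0025 -1.    ] J [ 0.7628  0.0266 -0.1683  1.6989  0.0048  1.4124 -1.6232] F [ 0.7397  0.1035 -0.115 ] w 0.5995960790796616 g 0.0
 turn units [ 0.     -0.0027 -0.0003]
 shift units (tool now) [-0.192   0.5981  0.0272] (tool at goal) [-0.1921  0.598   0.0279]
 shift units (tool now) [-0.0015 -0.      0.38  ] (tool at goal) [0.   0.   0.38]
```

>>> send_rows(
  plan=[
    [[0,0,0,-0.015,0.05,0,0.6],[0,0,0,-0.04,0.12,0.01,0.6],[0,0,0,-0.042,0.13,0.01,0.6],[0,0,0,-0.042,0.13,0.01,0.6],[0,0,0,-0.035,0.11,0,0.6],[0,0,0,-0.018,0.058,0,0.6],[0,0,0,0,0,0.05,0.6],[0,0,0,0,0,0,0.6]],
  ],
)

```text
clock: 12.95
position: [0.2777, -0.3867, 0.2444]
ee_rot: [0.948, -0.318, -0.002, -0.001]
ft_force: [0.7, 0.4, -0.4]
grip_width: 0.596
grasp_force: 0.0
```

```bash
python3 -c "
from h import *
plan((.28,-.388,.184))"
```

```text
t 12.95 p [ 0.2777 -0.3867  0.2444] yaw -37.11406121783773 z [-0.0023  0.003  -1.    ] J [ 0.8956 -0.0093 -0.0431  1.7788 -0.0006  1.3758 -1.366 ] F [ 0.6635  0.4221 -0.4039] w 0.5960279010150628 g 0.0
 turn units [-0.0007  0.0024 -0.0013]
 shift units (tool now) [ 0.0143 -0.0014  0.302 ] (tool at goal) [ 0.0132 -0.0017  0.302 ]
```

>>> send_rows(
  plan=[
    [[0,0,0,0,0,0.05,0.6],[0,0,0,0,0,0.1,0.6],[0,0,0,0,0,0.09,0.6],[0,0,0,0,0,0.04,0.6],[0,0,0,0,0,0.02,0.6],[0,0,0,0,0,0,0.6],[0,0,0,0,0,0,0.6],[0,0,0,0,0,0,0.3],[0,0,0,0,0,0,0.1],[0,0,0,0,0,0,0.1],[0,0,0,0,0,0,0.1],[0,0,0,0,0,0,0.1],[0,0,0,0,0,0,0.1]],
  ],
)

```text
clock: 14.03
position: [0.2794, -0.3877, 0.1884]
ee_rot: [0.948, -0.318, 0.001, 0.0]
ft_force: [-0.2, 0.8, 7.1]
grip_width: 0.279
grasp_force: 39.3
```

```bash
python3 -c "
from h import *
plan((.28,-.388,.245),(.413,-.339,.245))"
```

```text
t 14.03 p [ 0.2794 -0.3877  0.1884] yaw -37.02404796026272 z [ 0.0012 -0.0013 -1.    ] J [ 0.8956  0.0233 -0.0455  1.8643  0.0011  1.2523 -1.3673] F [-0.1568  0.8326  7.1247] w 0.27864547179972177 g 39.33633964508772
 turn units [ 0.0002 -0.0011 -0.0003]
 shift units (tool now) [ 0.0035 -0.0005 -0.2831] (tool at goal) [ 0.003  -0.0006 -0.2831]
 shift units (tool now) [ 0.3834 -0.596   0.0005] (tool at goal) [ 0.3836 -0.5959  0.    ]
```

>>> send_rows(
  plan=[
    [[0,0,0,0,0,-0.06,0.1],[0,0,0,0,0,-0.13,0.1],[0,0,0,0,0,-0.13,0.1],[0,0,0,0.01,-0.02,-0.063,0.1],[0,0,0,0.05,-0.08,0,0.1],[0,0,0,0.07,-0.11,0,0.1],[0,0,0,0.07,-0.11,0,0.1],[0,0,0,0.07,-0.11,0,0.1],[0,0,0,0.06,-0.09,0,0.1],[0,0,0,0.04,-0.05,0,0.1],[0,0,0,0.013,-0.026,0,0.1],[0,0,0,0,0,0,0.1],[0,0,0,0,0,0,0.1],[0,0,0,0,0,0,0.1]],
  ],
)

```text
clock: 15.2
position: [0.4107, -0.3393, 0.2641]
ee_rot: [0.948, -0.318, -0.0, 0.0]
ft_force: [-0.2, 0.3, -1.3]
grip_width: 0.277
grasp_force: 39.4
```

```bash
python3 -c "
from h import *
plan((.4123,-.3385,.1984))"
```

```text
t 15.2 p [ 0.4107 -0.3393  0.2641] yaw -37.134784376332284 z [-0.0003 -0.0005 -1.    ] J [ 0.752   0.1113 -0.1606  1.6122  0.0186  1.4195 -1.6294] F [-0.2265  0.3296 -1.3344] w 0.2768052431971566 g 39.38409995287657
 turn units [ 0.0004 -0.     -0.0016]
 shift units (tool now) [ 0.004  -0.0082  0.3286] (tool at goal) [ 0.004  -0.008   0.3286]
```

>>> send_rows(
  plan=[
    [[0,0,0,0.004,-0.008,0.04,0.1],[0,0,0,0,0,0.08,0.1],[0,0,0,0,0,0.06,0.1],[0,0,0,0,0,0.04,0.1],[0,0,0,0,0,0.03,0.1],[0,0,0,0,0,0,0.1]],
  ],
)

```text
clock: 15.7
position: [0.4128, -0.3373, 0.2126]
ee_rot: [0.948, -0.318, -0.001, -0.0]
ft_force: [-0.6, 0.4, -0.6]
grip_width: 0.284
grasp_force: 39.4
```

>>> send_rows(
  plan=[
    [[0,0,0,0,0,0.03,0.1],[0,0,0,0,0,0.025,0.1],[0,0,0,0,0,0.017,0.1],[0,0,0,0,0,0.005,0.1],[0,0,0,0,0,0,0.1]],
  ],
)

```text
clock: 16.12
position: [0.4136, -0.3375, 0.1987]
ee_rot: [0.948, -0.317, 0.0, 0.0]
ft_force: [-0.6, -0.6, -0.7]
grip_width: 0.278
grasp_force: 39.5
```

>>> send_rows(
  plan=[
    [[0,0,0,0,0,0.004,0.1],[0,0,0,0,0,0,0.4],[0,0,0,0,0,0,0.55],[0,0,0,0,0,0,0.55],[0,0,0,0,0,-0.06,0.6],[0,0,0,0,0,-0.12,0.6],[0,0,0,0,0,-0.12,0.6],[0,0,0,0,0,-0.05,0.6],[0,0,0,0,0,0,0.6],[0,0,0,0,0,0,0.6]],
  ],
)

```text
clock: 16.95
position: [0.4137, -0.3376, 0.268]
ee_rot: [0.948, -0.318, 0.0, 0.0]
ft_force: [0.5, 0.2, -0.3]
grip_width: 0.603
grasp_force: 0.0
```

```bash
python3 -c "
from h import *
plan((.528,-.295,.27),(.528,-.295,.188))"
```

```text
t 16.95 p [ 0.4137 -0.3376  0.268 ] yaw -37.02804178353829 z [ 0.0007 -0.0006 -1.    ] J [ 0.7487  0.1123 -0.1633  1.6031  0.0185  1.4268 -1.6333] F [ 0.5169  0.1645 -0.2571] w 0.6027510575499555 g 0.0
 turn units [ 0.     -0.0006 -0.0003]
 shift units (tool now) [ 0.3279 -0.5142 -0.0097] (tool at goal) [ 0.3281 -0.514  -0.0099]
 shift units (tool now) [-0.0004 -0.      0.41  ] (tool at goal) [0.   0.   0.41]
```

>>> send_rows(
  plan=[
    [[0,0,0,0.02,-0.03,-0.01,0.6],[0,0,0,0.05,-0.08,0,0.6],[0,0,0,0.06,-0.1,0,0.6],[0,0,0,0.06,-0.1,0,0.6],[0,0,0,0.06,-0.09,0,0.6],[0,0,0,0.05,-0.07,0,0.6],[0,0,0,0.028,-0.044,0,0.6],[0,0,0,0,0,0,0.6],[0,0,0,0,0,0,0.6],[0,0,0,0,0,0,0.6]],
  ],
)

```text
clock: 17.78
position: [0.5269, -0.2957, 0.2695]
ee_rot: [0.948, -0.318, -0.0, 0.0]
ft_force: [-0.7, 0.3, 0.3]
grip_width: 0.601
grasp_force: 0.0
```

```bash
python3 -c "
from h import *
plan((.528,-.295,.188))"
```

```text
t 17.78 p [ 0.5269 -0.2957  0.2695] yaw -37.0939940334309 z [-0.0009 -0.0002 -1.    ] J [ 0.6146  0.2731 -0.224   1.414   0.0609  1.4619 -1.8263] F [-0.7489  0.2561  0.2793] w 0.600997534735974 g 0.0
 turn units [ 0.0005  0.0004 -0.0011]
 shift units (tool now) [ 0.0027 -0.0064  0.4077] (tool at goal) [ 0.0025 -0.0061  0.4077]
```

>>> send_rows(
  plan=[
    [[0,0,0,0.003,-0.006,0.06,0.6],[0,0,0,0,0,0.11,0.6],[0,0,0,0,0,0.11,0.6],[0,0,0,0,0,0.07,0.6],[0,0,0,0,0,0.04,0.6],[0,0,0,0,0,0.01,0.6],[0,0,0,0,0,0,0.6],[0,0,0,0,0,0,0.3],[0,0,0,0,0,0,0.2],[0,0,0,0,0,0,0.2],[0,0,0,0,0,0,0.2],[0,0,0,0,0,0,0.2],[0,0,0,0,0,0,0.2]],
  ],
  squeeze=45,
)

```text
clock: 18.87
position: [0.5296, -0.2948, 0.1912]
ee_rot: [0.948, -0.318, 0.001, 0.0]
ft_force: [-1.8, 0.8, 5.2]
grip_width: 0.421
grasp_force: 45.5
```

```bash
python3 -c "
from h import *
plan((.528,-.295,.285),(.3448,-.2875,.285))"
```

```text
t 18.87 p [ 0.5296 -0.2948  0.1912] yaw -37.03475614002665 z [ 0.0019 -0.0012 -1.    ] J [ 0.6155  0.309  -0.2269  1.5324  0.0714  1.3061 -1.8367] F [-1.7563  0.8054  5.1814] w 0.4206931114765982 g 45.47406611032784
 turn units [-0.0001 -0.0015 -0.0004]
 shift units (tool now) [-0.0046  0.0057 -0.4692] (tool at goal) [-0.0056  0.0058 -0.4692]
 shift units (tool now) [-0.7538  0.5218 -0.0017] (tool at goal) [-0.7541  0.5213  0.    ]
```

>>> send_rows(
  plan=[
    [[0,0,0,0,0,-0.06,0.2],[0,0,0,0,0,-0.13,0.2],[0,0,0,0,0,-0.13,0.2],[0,0,0,-0.02,0.02,-0.11,0.2],[0,0,0,-0.07,0.05,-0.05,0.2],[0,0,0,-0.11,0.08,0,0.2],[0,0,0,-0.12,0.08,0,0.2],[0,0,0,-0.12,0.08,0,0.2],[0,0,0,-0.12,0.08,0,0.2],[0,0,0,-0.1,0.07,0,0.2],[0,0,0,-0.06,0.045,0,0.2],[0,0,0,-0.034,0.022,0,0.2],[0,0,0,0,0,0,0.2],[0,0,0,0,0,0,0.2],[0,0,0,0,0,0,0.2]],
  ],
)

```text
clock: 20.12
position: [0.3462, -0.2874, 0.2859]
ee_rot: [0.948, -0.317, 0.0, -0.0]
ft_force: [-0.6, 0.6, -1.3]
grip_width: 0.423
grasp_force: 45.3
```

```bash
python3 -c "
from h import *
plan((.3458,-.2882,.2012))"
```

```text
t 20.12 p [ 0.3462 -0.2874  0.2859] yaw -36.95642275823715 z [ 0.0003  0.0001 -1.    ] J [ 0.761  -0.0802 -0.1585  1.7608 -0.013   1.4599 -1.6113] F [-0.6018  0.6438 -1.3178] w 0.42258405422535616 g 45.30882401391864
 turn units [-0.0002 -0.0001  0.0005]
 shift units (tool now) [0.0007 0.0048 0.4233] (tool at goal) [0.0008 0.0047 0.4233]
```

>>> send_rows(
  plan=[
    [[0,0,0,0,0.005,0.06,0.2],[0,0,0,0,0,0.1,0.2],[0,0,0,0,0,0.08,0.2],[0,0,0,0,0,0.06,0.2],[0,0,0,0,0,0.04,0.2],[0,0,0,0,0,0,0.2],[0,0,0,0,0,0,0.2]],
  ],
)

```text
clock: 20.7
position: [0.3448, -0.2883, 0.2175]
ee_rot: [0.948, -0.317, -0.0, -0.0]
ft_force: [-0.6, 0.1, -0.9]
grip_width: 0.422
grasp_force: 45.3
```

>>> send_rows(
  plan=[
    [[0,0,0,0,0,0.03,0.2],[0,0,0,0,0,0.025,0.2],[0,0,0,0,0,0.02,0.2],[0,0,0,0,0,0.005,0.2],[0,0,0,0,0,0,0.2]],
  ],
)

```text
clock: 21.12
position: [0.3445, -0.2884, 0.2016]
ee_rot: [0.948, -0.318, -0.0, -0.0]
ft_force: [0.2, 0.3, -1.6]
grip_width: 0.423
grasp_force: 45.4
```

>>> send_rows(
  plan=[
    [[0,0,0,0,0,0.004,0.2],[0,0,0,0,0,0,0.5],[0,0,0,0,0,0,0.65],[0,0,0,0,0,0,0.65],[0,0,0,0,0,-0.06,0.65],[0,0,0,0,0,-0.13,0.65],[0,0,0,0,0,-0.13,0.65],[0,0,0,0,0,-0.13,0.5],[0,0,-0.04,0,0,-0.1,0.45],[0,0,-0.07,0,0,0,0.45],[0,0,-0.07,0,0,0,0.45],[0,0,-0.07,0,0,0,0.45],[0,0,-0.07,0,0,0,0.45],[0,0,-0.07,0,0,0,0.45],[0,0,-0.07,0,0,0,0.45],[0,0,-0.07,0,0,0,0.45],[0,0,-0.07,0,0,0,0.45],[0,0,-0.07,0,0,0,0.45],[0,0,0,0,0,0,0.45]],
  ],
)

```text
clock: 22.7
position: [0.3447, -0.2885, 0.3113]
ee_rot: [0.984, 0.181, 0.0, 0.0]
ft_force: [0.0, -0.4, 0.3]
grip_width: 0.448
grasp_force: 0.0
```

>>> send_rows(
  plan=[
    [[0,0,-0.07,0,0,0,0.45],[0,0,-0.07,0,0,0,0.45],[0,0,-0.07,0,0,0,0.45],[0,0,-0.07,0,0,0,0.45],[0,0,-0.07,0,0,0,0.45],[0,0,-0.027,0,0,0,0.45],[0,0.05,0,0,0,0,0.45],[0,0.07,0,0,0,0,0.45],[0,0.07,0,0,0,0,0.45],[0,0.07,0,0,0,0,0.45],[0,0.03,0,0,0,0,0.45],[0,0,0,0,0,0,0.45],[0,0,0,0,0,0,0.45]],
  ],
)

```text
clock: 23.78
position: [0.3444, -0.2888, 0.3108]
ee_rot: [0.875, 0.434, 0.192, -0.096]
ft_force: [0.8, 1.0, -0.8]
grip_width: 0.45
grasp_force: 0.0
```

```bash
cat > tilt.py <<'E'
from h import *
def tgt(xy,zg,a=53,th=25,back=.041):
    a,th=np.radians(a),np.radians(th); x=np.array([np.cos(a),np.sin(a),0]); z=np.array([0,0,-1.])
    zt=z*np.cos(th)+x*np.sin(th); xt=x*np.cos(th)-z*np.sin(th); D=np.stack([xt,np.cross(zt,xt),zt],1)
    return np.array([*xy,zg])+back*zt,D
P,D=tgt((.4392,-.1884),.228)
P2,_=tgt((.4392,-.1884),.29)
E
python3 -c "
from tilt import *
print(P); plan(P2,P,q=D)"
```

```text
[ 0.4496 -0.1746  0.1908]
t 23.78 p [ 0.3444 -0.2888  0.3108] yaw 52.72637932794011 z [ 0.253   0.3353 -0.9075] J [ 0.8246 -0.0175  0.101   1.7191 -0.4139  1.5671  0.3036] F [ 0.8102  0.9618 -0.7547] w 0.45021345433051585 g 0.0
 turn units [ 0.0002  0.0019 -0.0029]
 shift units (tool now) [0.5802 0.0738 0.5877] (tool at goal) [0.5782 0.0765 0.5893]
 shift units (tool now) [-0.1302  0.0005  0.2813] (tool at goal) [-0.131 -0.     0.281]
```

>>> send_rows(
  plan=[
    [[0,0,0,0.05,0.005,0.03,0.45],[0,0,0,0.08,0.01,0.07,0.45],[0,0,0,0.09,0.012,0.09,0.45],[0,0,0,0.09,0.012,0.09,0.45],[0,0,0,0.09,0.012,0.1,0.45],[0,0,0,0.08,0.01,0.1,0.45],[0,0,0,0.06,0.008,0.07,0.45],[0,0,0,0.04,0.005,0.038,0.45],[0,0,0,0,0,0,0.45],[0,0,0,0,0,0,0.45],[0,0,0,0,0,0,0.45]],
  ],
)

```text
clock: 24.7
position: [0.4495, -0.1746, 0.254]
ee_rot: [0.874, 0.435, 0.193, -0.095]
ft_force: [-0.9, -0.4, 0.1]
grip_width: 0.451
grasp_force: 0.0
```

```bash
python3 -c "
from tilt import *
plan(P,q=D)
p=np.array(get_obs()['position']); X=R.from_quat(get_obs()['ee_rot']).as_matrix()
im=snap('scene','s8'); im=cv2.resize(im[80:190,260:370],(600,600),interpolation=cv2.INTER_CUBIC)
for q,c in((p-.0224*X[:,2],(0,255,0)),(p+.017*X[:,2]+[0,0,.0394],(0,0,255))):
  u=(proj('scene',q)-[260,80])*600/110; print(c,u); cv2.circle(im,(int(u[0]),int(u[1])),4,c,1)
cv2.imwrite('pics/s8d.png',im)"
```

```text
t 24.7 p [ 0.4495 -0.1746  0.254 ] yaw 52.944432270390834 z [ 0.2547  0.3351 -0.9071] J [ 0.6693 -0.0256 -0.0714  1.8457 -0.4503  1.3234  0.0634] F [-0.8845 -0.4023  0.0782] w 0.4507256359430916 g 0.0
 turn units [ 0.0011  0.0013 -0.0006]
 shift units (tool now) [-0.1323  0.      0.2865] (tool at goal) [-0.1328  0.0004  0.2863]
(0, 255, 0) [407.7653 276.623 ]
(0, 0, 255) [448.2301 273.8973]
```

View pics/s8d.png

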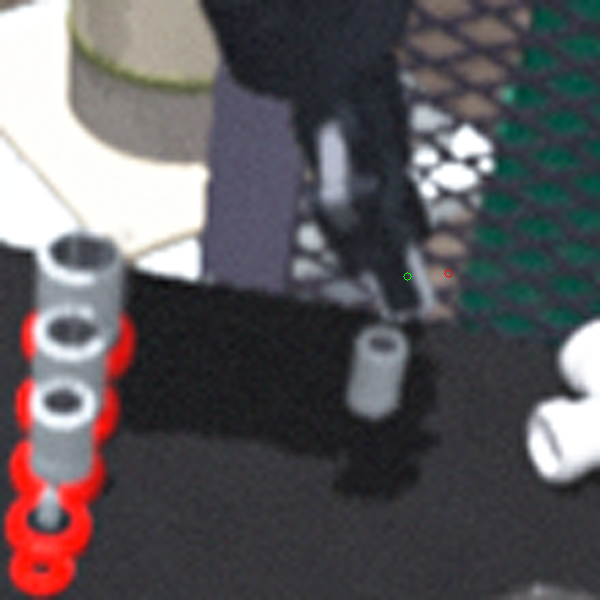

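The three placed sockets sit on their seats at (80,250), (70,330) and (62,400). The fingertips at about (405,305) match the green marker, so the offset runs along the tool axis. I descend vertically onto the small socket at (380,345).

>>> send_rows(
  plan=[
    [[0,0,0,-0.02,0,0.043,0.45],[0,0,0,-0.035,0,0.076,0.45],[0,0,0,-0.035,0,0.076,0.45],[0,0,0,-0.027,0,0.058,0.45],[0,0,0,-0.01,0,0.022,0.45],[0,0,0,-0.004,0,0.009,0.45],[0,0,0,0,0,0,0.45]],
  ],
  squeeze=35,
)

```text
clock: 25.33
position: [0.4496, -0.174, 0.1906]
ee_rot: [0.874, 0.435, 0.193, -0.096]
ft_force: [-0.1, -0.7, 0.2]
grip_width: 0.447
grasp_force: 0.0
```

>>> send_rows(
  plan=[
    [[0,0,0,0,0,0,0.3],[0,0,0,0,0,0,0.1],[0,0,0,0,0,0,0],[0,0,0,0,0,0,0],[0,0,0,0,0,0,0],[0,0,0,0,0,0,0]],
  ],
)

```text
clock: 25.83
position: [0.4502, -0.1741, 0.1916]
ee_rot: [0.874, 0.435, 0.194, -0.095]
ft_force: [-0.8, -1.0, 6.5]
grip_width: 0.227
grasp_force: 34.6
```

```bash
python3 -c "
from tilt import *
p=np.array(get_obs()['position'])
plan(p+[0,0,.10],q=D)"
```

```text
t 25.83 p [ 0.4502 -0.1741  0.1916] yaw 52.98765069860571 z [ 0.2553  0.3355 -0.9068] J [ 0.6689  0.0204 -0.0743  1.934  -0.4668  1.201   0.1226] F [-0.7591 -0.9552  6.5235] w 0.2268646102627927 g 34.646810833364725
 turn units [ 0.0013  0.0008 -0.0001]
 shift units (tool now) [ 0.2108  0.0008 -0.4534] (tool at goal) [ 0.2113  0.     -0.4532]
```

>>> send_rows(
  plan=[
    [[0,0,0,0.02,0,-0.045,0],[0,0,0,0.045,0,-0.095,0],[0,0,0,0.055,0,-0.12,0],[0,0,0,0.055,0,-0.12,0],[0,0,0,0.035,0,-0.073,0],[0,0,0,-0.05,0,-0.02,0],[0,0,0,-0.1,0,-0.04,0],[0,0,0,-0.12,0,-0.06,0],[0,0,0,-0.12,0,-0.06,0],[0,0,0,-0.1,0,-0.05,0],[0,-0.03,0,-0.04,0,-0.02,0],[0,-0.07,0,0,0,0,0],[0,-0.07,0,0,0,0,0],[0,-0.07,0,0,0,0,0],[0,-0.05,0,0,0,0,0],[0,0,0.04,0,0,0,0],[0,0,0.07,0,0,0,0],[0,0,0.07,0,0,0,0],[0,0,0.07,0,0,0,0],[0,0,0.07,0,0,0,0]],
  ],
)

```text
clock: 27.5
position: [0.3784, -0.2675, 0.2907]
ee_rot: [0.976, 0.218, -0.001, -0.0]
ft_force: [0.1, -0.1, 0.5]
grip_width: 0.222
grasp_force: 34.4
```

>>> send_rows(
  plan=[
    [[0,0,0.07,0,0,0,0],[0,0,0.07,0,0,0,0],[0,0,0.07,0,0,0,0],[0,0,0.07,0,0,0,0],[0,0,0.07,0,0,0,0],[0,0,0.07,0,0,0,0],[0,0,0.07,0,0,0,0],[0,0,0.07,0,0,0,0],[0,0,0.07,0,0,0,0],[0,0,0.07,0,0,0,0],[0,0,0.03,0,0,0,0],[0,0,0,0,0,0,0],[0,0,0,0,0,0,0]],
  ],
)

```text
clock: 28.58
position: [0.3786, -0.2675, 0.2908]
ee_rot: [0.948, -0.319, -0.0, -0.0]
ft_force: [-0.0, 0.1, -1.1]
grip_width: 0.22
grasp_force: 34.4
```

```bash
python3 -c "
from tilt import *
p=np.array([.4502,-.1741,.1916]); B=np.array([.4392,-.1884,.2])
v=D.T@(B-p); print('v',v)
_,U=tgt((0,0),0,a=-37,th=0)
S=np.array([.4398,-.3593,.210]); T=S-U@v; print(T)
plan(T+[0,0,.08],T,q=U)"
```

```text
v [-0.0128 -0.0002 -0.0152]
[ 0.4499 -0.3671  0.1948]
t 28.58 p [ 0.3786 -0.2675  0.2908] yaw -37.192497003897714 z [-0.0009  0.0004 -1.    ] J [ 0.6783 -0.05   -0.1549  1.7223 -0.0076  1.4696 -1.6956] F [-0.0462  0.1082 -1.0794] w 0.21999437633856436 g 34.35160433873534
 turn units [ 0.0001  0.0006 -0.0022]
 shift units (tool now) [0.5854 0.1815 0.0799] (tool at goal) [0.5847 0.1835 0.0804]
 shift units (tool now) [ 0.0004 -0.0001  0.4   ] (tool at goal) [0.  0.  0.4]
```

The socket was grasped by a tilted tool, so it must be placed with the same tilt. I turn so that the gripper leans outward, past the loop end of the row.

>>> send_rows(
  plan=[
    [[0,0,-0.03,0,0,0,0],[0,0,-0.07,0,0,0,0],[0,0,-0.07,0,0,0,0],[0,0,-0.07,0,0,0,0],[0,0,-0.07,0,0,0,0],[0,0,-0.07,0,0,0,0],[0,0,-0.07,0,0,0,0],[0,0,-0.07,0,0,0,0],[0,0,-0.07,0,0,0,0],[0,0,-0.07,0,0,0,0],[0,0,-0.07,0,0,0,0],[0,0,-0.07,0,0,0,0],[0,0,-0.07,0,0,0,0],[0,0,-0.07,0,0,0,0],[0,0,-0.07,0,0,0,0],[0,0,-0.07,0,0,0,0],[0,0,-0.07,0,0,0,0],[0,0,-0.07,0,0,0,0],[0,0,-0.07,0,0,0,0],[0,0,-0.07,0,0,0,0]],
  ],
)

```text
clock: 30.25
position: [0.3788, -0.2674, 0.291]
ee_rot: [0.766, 0.643, -0.0, -0.0]
ft_force: [0.1, 0.2, -0.9]
grip_width: 0.221
grasp_force: 34.4
```

>>> send_rows(
  plan=[
    [[0,0,-0.07,0,0,0,0],[0,0,-0.07,0,0,0,0],[0,0,-0.07,0,0,0,0],[0,0,-0.07,0,0,0,0],[0,0,-0.07,0,0,0,0],[0,0,-0.07,0,0,0,0],[0,0,-0.07,0,0,0,0],[0,0,-0.07,0,0,0,0],[0,0,-0.07,0,0,0,0],[0,0,-0.07,0,0,0,0],[0,0,-0.03,0,0,0,0],[0,0.05,0,0,0,0,0],[0,0.07,0,0,0,0,0],[0,0.07,0,0,0,0,0],[0,0.07,0,0,0,0,0],[0,0.03,0,0,0,0,0],[0,0,0,0,0,0,0],[0,0,0,0,0,0,0]],
  ],
)

```text
clock: 31.75
position: [0.3792, -0.2676, 0.2903]
ee_rot: [0.315, 0.924, 0.07, -0.204]
ft_force: [0.2, 0.3, 0.1]
grip_width: 0.221
grasp_force: 34.4
```

```bash
cat > pl.py <<'E'
from tilt import *
X0=R.from_quat([.874,.435,.194,-.095]).as_matrix()
p=np.array([.4502,-.1741,.1916]); B=np.array([.4392,-.1884,.2]); v=X0.T@(B-p)
X=R.from_quat(get_obs()['ee_rot']).as_matrix(); zs=X@X0.T[:,2]; print('socket axis now',zs,'base now',X@v+np.array(get_obs()['position']))
_,U=tgt((0,0),0,a=143,th=25)
S=np.array([.4398,-.3593,.210]); T=S-U@v; print(T)
plan(T+[0,0,.06],T,q=U)
E
python3 pl.py
```

```text
socket axis now [0.0014 0.0019 1.    ] base now [ 0.3934 -0.2787  0.2987]
[ 0.4255 -0.3483  0.2016]
t 31.75 p [ 0.3792 -0.2676  0.2903] yaw 142.41218884045142 z [-0.334   0.2576 -0.9067] J [ 0.5944  0.2981 -0.0552  1.4058 -0.0354  1.8706  1.4498] F [0.1777 0.2853 0.0816] w 0.2207767836049833 g 34.36496939510107
 turn units [ 0.0031  0.0006 -0.0062]
 shift units (tool now) [-0.4498 -0.1788 -0.0511] (tool at goal) [-0.4481 -0.1833 -0.0507]
 shift units (tool now) [-0.1266 -0.0001  0.272 ] (tool at goal) [-0.1268  0.      0.2719]
```

>>> send_rows(
  plan=[
    [[0,0,0,-0.02,-0.01,-0.01,0],[0,0,0,-0.06,-0.02,-0.02,0],[0,0,0,-0.08,-0.03,-0.02,0],[0,0,0,-0.08,-0.03,0,0],[0,0,0,-0.08,-0.03,0,0],[0,0,0,-0.07,-0.03,0,0],[0,0,0,-0.04,-0.02,0,0],[0,0,0,-0.02,-0.01,0,0],[0,0,0,0,0,0,0],[0,0,0,0,0,0,0],[0,0,0,0,0,0,0]],
  ],
)

```text
clock: 32.67
position: [0.4251, -0.3478, 0.2632]
ee_rot: [0.315, 0.924, 0.07, -0.204]
ft_force: [0.4, -0.1, -0.5]
grip_width: 0.222
grasp_force: 34.4
```

```bash
python3 pl.py; python3 - <<'E'
from h import *
im=snap('scene','s9')
im=cv2.resize(im[100:190,225:315],(600,600),interpolation=cv2.INTER_CUBIC)
cv2.imwrite('pics/s9d.png',im)
E
```

```text
socket axis now [0.    0.003 1.   ] base now [ 0.4393 -0.3589  0.2717]
[ 0.4255 -0.3483  0.2016]
t 32.67 p [ 0.4251 -0.3478  0.2632] yaw 142.38008923169096 z [-0.3326  0.2568 -0.9074] J [ 0.6301  0.4995 -0.024   1.1874 -0.0104  1.888   1.5196] F [ 0.3623 -0.129  -0.4722] w 0.22222029378520522 g 34.3590503744781
 turn units [ 0.0033  0.0018 -0.0065]
 shift units (tool now) [-0.0062 -0.0009  0.0061] (tool at goal) [-0.0062 -0.001   0.0061]
 shift units (tool now) [-0.1261 -0.0001  0.2722] (tool at goal) [-0.1268  0.      0.2719]
```

>>> send_rows(
  plan=[
    [[0,0,0,-0.017,0,0.037,0],[0,0,0,-0.026,0,0.05,0],[0,0,0,-0.023,0,0.045,0],[0,0,0,-0.011,0,0.025,0],[0,0,0,0,0,0,0]],
  ],
)

```text
clock: 33.13
position: [0.425, -0.3482, 0.2253]
ee_rot: [0.315, 0.924, 0.07, -0.206]
ft_force: [-0.6, -0.1, -1.0]
grip_width: 0.222
grasp_force: 34.4
```

>>> send_rows(
  plan=[
    [[0,0,0,-0.006,0,0.013,0],[0,0,0,-0.006,0,0.013,0],[0,0,0,-0.006,0,0.013,0],[0,0,0,0,0,0,0]],
  ],
)

```text
clock: 33.47
position: [0.4255, -0.3487, 0.2184]
ee_rot: [0.315, 0.924, 0.07, -0.204]
ft_force: [-0.6, 0.4, -0.4]
grip_width: 0.219
grasp_force: 34.4
```

>>> send_rows(
  plan=[
    [[0,0,0,-0.01,0,0.022,0],[0,0,0,-0.01,0,0.022,0],[0,0,0,0,0,0,0]],
  ],
)

```text
clock: 33.72
position: [0.4253, -0.3485, 0.2081]
ee_rot: [0.315, 0.924, 0.07, -0.205]
ft_force: [-0.8, 0.5, -0.3]
grip_width: 0.223
grasp_force: 34.4
```

```bash
python3 pl.py
```

```text
socket axis now [0.0023 0.0017 1.    ] base now [ 0.4395 -0.3596  0.2164]
[ 0.4255 -0.3483  0.2016]
t 33.72 p [ 0.4253 -0.3485  0.2081] yaw 142.34239108076454 z [-0.3345  0.2581 -0.9063] J [ 0.6332  0.5249 -0.0272  1.2655 -0.0079  1.7871  1.5203] F [-0.8245  0.5054 -0.2996] w 0.222864885913194 g 34.36085019260645
 turn units [ 0.0032  0.0001 -0.0069]
 shift units (tool now) [ 0.1127  0.001  -0.2429] (tool at goal) [ 0.1128  0.001  -0.2429]
 shift units (tool now) [-0.1268  0.      0.2719] (tool at goal) [-0.1268  0.      0.2719]
```

>>> send_rows(
  plan=[
    [[0,0,0,-0.006,0,0.013,0],[0,0,0,-0.006,0,0.012,0],[0,0,0,0,0,0,0],[0,0,0,0,0,0,0]],
  ],
)

```text
clock: 34.05
position: [0.4255, -0.3487, 0.2035]
ee_rot: [0.315, 0.924, 0.07, -0.204]
ft_force: [0.4, -0.0, -0.3]
grip_width: 0.223
grasp_force: 34.4
```

>>> send_rows(
  plan=[
    [[0,0,0,0,0,0,0.25],[0,0,0,0,0,0,0.4],[0,0,0,0,0,0,0.45],[0,0,0,0,0,0,0.45],[0,0,0,0,0,-0.05,0.45],[0,0,0,0,0,-0.1,0.45],[0,0,0,0,0,-0.15,0.45],[0,0,0,0,0,-0.15,0.45],[0,0,0,0,0,-0.15,0.45],[0,0,0,-0.05,0,-0.15,0.45],[0,0,0,-0.1,0,-0.1,0.45],[0,0,0,-0.1,0,0,0.45],[0,0,0,-0.1,0,0,0.45],[0,0,0,0,0,0,0.45],[0,0,0,0,0,0,0.45]],
  ],
)

```text
clock: 35.3
position: [0.5112, -0.415, 0.2923]
ee_rot: [0.317, 0.928, 0.063, -0.186]
ft_force: [-0.3, 0.4, 0.1]
grip_width: 0.451
grasp_force: 0.0
```

```bash
python3 - <<'E'
from h import *
print(get_obs()['position'])
a=snap('scene','f1'); b=snap('top','f1t')
a=cv2.resize(a[95:205,200:345],(790,599),interpolation=cv2.INTER_CUBIC)[:, :]
b=cv2.resize(b[110:260,130:310],(360,300),interpolation=cv2.INTER_CUBIC)
c=np.zeros((600,800,3),np.uint8); a2=cv2.resize(a,(440,334)); a2=cv2.resize(cv2.imread('pics/f1.png')[110:200,235:315],(440,495),interpolation=cv2.INTER_CUBIC)
c[:495,:440]=a2; c[:300,440:]=b; cv2.imwrite('pics/f1c.png',c)
for n,S in dict(small=(.4398,-.3593,.246),medium=(.4123,-.3385,.249),large=(.3807,-.3147,.253),big=(.3448,-.2875,.258)).items():
  u=proj('scene',S); print(n,(u-[235,110])*5.5)
E
```

```text
[ 0.5112 -0.415   0.2923]
small [181.7575 299.3133]
medium [191.9708 235.8155]
large [203.0483 165.0869]
big [215.4024  87.562 ]
```

View pics/f1c.png

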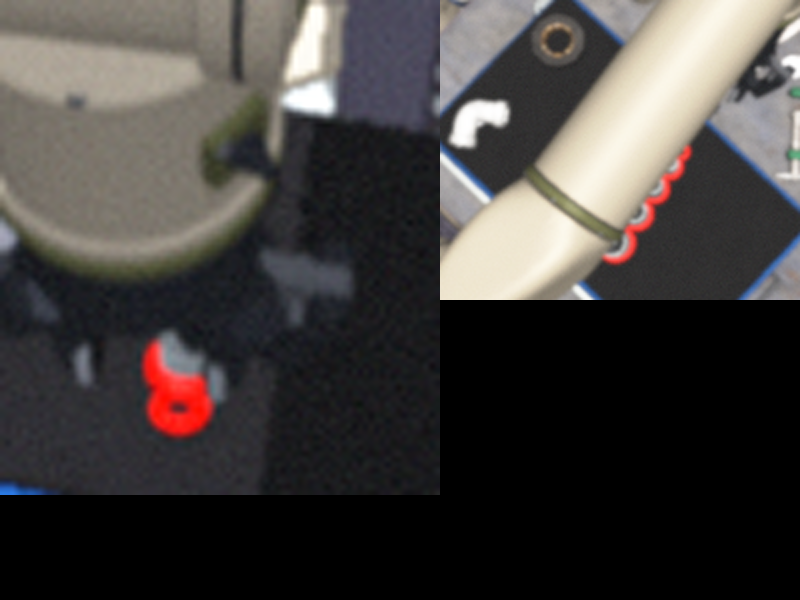

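The arm blocks both views, although the tape and elbow look unmoved. I move aside and check by numbers.

>>> send_rows(
  plan=[
    [[0,0,0,0,0,-0.08,0.45],[0,0,0,0,-0.05,-0.12,0.45],[0,0,0,0,-0.1,-0.1,0.45],[0,0,0,0,-0.14,0,0.45],[0,0,0,0,-0.14,0,0.45],[0,0,0,0,-0.14,0,0.45],[0,0,0,0,-0.14,0,0.45],[0,0,0,0,-0.14,0,0.45],[0,0,0,0,-0.14,0,0.45],[0,0,0,0,-0.14,0,0.45],[0,0,0,0,-0.1,0,0.45],[0,0,0,0,0,0,0.45],[0,0,0,0,0,0,0.45]],
  ],
)

```text
clock: 36.48
position: [0.3522, -0.6026, 0.3132]
ee_rot: [0.319, 0.933, 0.049, -0.156]
ft_force: [0.6, 0.2, -0.2]
grip_width: 0.451
grasp_force: 0.0
```

```bash
cat > fin.py <<'E'
from h import *
o=get_obs(); print(o['position'],o['ft_force'])
im={n:snap(n,'z'+n) for n in('scene','top')}; ref={n:cv2.imread(f'pics/{n}0.png') for n in im}
for n in im:
    b=im[n].max(2); g=((b>75)&(b.astype(int)-im[n].min(2)<45)).astype(np.uint8)
    k,l,st,ce=cv2.connectedComponentsWithStats(g)
    print(n,'elbow/tape diff',[(float(np.abs(im[n][y0:y1,x0:x1].astype(int)-ref[n][y0:y1,x0:x1]).mean())) for x0,x1,y0,y1 in ([(134,166,159,185),(174,204,115,145)] if n=='top' else [(356,384,137,169),(345,380,185,215)])])
    for nm,S,h,r in(('small',(.4398,-.3593),.036,.0115),('medium',(.4123,-.3385),.039,.014),('large',(.3807,-.3147),.043,.0165),('big',(.3448,-.2875),.048,.0195)):
        u=proj(n,(*S,.21+h)); print(n,nm,'exp rim',u,'comp at',[ (tuple(int(x) for x in st[i]),ce[i]) for i in {int(l[int(round(v)),int(round(c))]) for c,v in [u+[r*450,0],u-[r*450,0],u+[0,5]]} if i])
        if n=='top':
            y,x=int(u[1]),int(u[0]); G=cv2.resize(im[n][y-14:y+15,x-14:x+15],None,fx=8,fy=8,interpolation=cv2.INTER_CUBIC)
            c=cv2.HoughCircles(cv2.cvtColor(G,cv2.COLOR_BGR2GRAY),cv2.HOUGH_GRADIENT,1.5,200,param1=60,param2=12,minRadius=int(r*400*8*.8),maxRadius=int(r*400*8*1.25))
            if c is not None: q=c[0,0]/8; print('   circle',[x-14+q[0],y-14+q[1],q[2]],onz('top',x-14+q[0],y-14+q[1],.21+h))
E
python3 fin.py
```

```text
[ 0.3522 -0.6026  0.3132] [ 0.5627  0.2142 -0.2104]
scene elbow/tape diff [2.0479910714285716, 3.0441269841269842]
scene small exp rim [268.0468 164.4206] comp at [((0, 0, 512, 384, 125876), array([220.9905, 216.6603]))]
scene medium exp rim [269.9038 152.8755] comp at [((0, 0, 512, 384, 125876), array([220.9905, 216.6603]))]
scene large exp rim [271.9179 140.0158] comp at [((0, 0, 512, 384, 125876), array([220.9905, 216.6603]))]
scene big exp rim [274.1641 125.9204] comp at [((0, 0, 512, 384, 125876), array([220.9905, 216.6603]))]
top elbow/tape diff [1.8649839743589745, 2.1725925925925926]
top small exp rim [243.8717 191.0354] comp at []
   circle [np.float32(244.84375), np.float32(191.71875), np.float32(5.425)] [ 0.438  -0.3617  0.246 ]
top medium exp rim [235.6594 202.1616] comp at [((228, 195, 13, 13, 114), array([234.8509, 201.2105]))]
   circle [np.float32(235.90625), np.float32(201.96875), np.float32(6.475)] [ 0.4128 -0.3391  0.249 ]
top large exp rim [226.1397 215.0744] comp at [((217, 207, 16, 16, 161), array([225.5714, 214.7019]))]
   circle [np.float32(226.71875), np.float32(215.15625), np.float32(7.3125)] [ 0.3805 -0.3161  0.253 ]
top big exp rim [215.087  229.9458] comp at []
   circle [np.float32(217.21875), np.float32(231.96875), np.float32(9.63125)] [ 0.3398 -0.2926  0.258 ]
```

```bash
python3 - <<'E'
from h import *
for n,us in(('top',((215.1,229.9),(243.9,191))),('scene',((274.2,125.9),(268,164.4)))):
    im=cv2.imread(f'pics/z{n}.png')
    for u in us:
        x,y=int(round(u[0])),int(round(u[1])); print(n,x,y)
        A=im[y-14:y+15,x-14:x+15].astype(int)
        for i,r in enumerate(A): print(f'{y-14+i:3d} '+''.join('R' if p[2]-p[1]>60 else '#' if p.min()>120 else '+' if p.min()>80 else '-' if p.min()>50 else '.' for p in r))
E
```

```text
top 215 230
216 -.....--.-........+###+++###+
217 -......--.........-####+++#++
218 .--.-..-....-.....RR####++++#
219 -..-..-...-.....-.RRR########
220 ...---...-..-..RRRRRRR#######
221 -.-.----...---RRRRRRRRR######
222 ..------..--+++RRRRRRRRRRR+++
223 ----.-...-+######RRRRRRRRRRRR
224 -...-..--+#########RRRRRRRRRR
225 ....-..-+############+RRRRRRR
226 ....---+#####++++#####RRRRR..
227 ....-.-#####++++++++##+RRRR..
228 .....-+####++++++--++++RRRR..
229 ...---+###+++++++---+++-RRR..
230 .....-+###+++++++---++++RRR..
231 .....-+##++++--++---++++RRR..
232 ......++#+----------+++-RRR..
233 ......-+++---------++++-RRR..
234 .......-+++--------++++RRRR..
235 .......-++++-----+++++-RRR...
236 ........-+++++++++++++RRRR...
237 .........RR++++++++++RRRR....
238 .........RRRR++++++RRRRR.....
239 ..........RRRRRRRRRRRRR......
240 ............RRRRRRRRRR.......
241 ..............RRRRR.........-
242 ........................----+
243 .....................---+++++
244 ..................--+++++####
top 244 191
177 ..-.....-..-.-..--....-....-.
178 .--.--...-.-.-.--..-..--.....
179 ..-.....--..--...-
[... 2195 characters left out ...]
.RR###########RRRR..
159 ...........+###########RRRR..
160 ..........R+###########RRR..-
161 .........RRR##########+RR..--
162 ........RRRR###########R.---.
163 ........RRR###########+RR----
164 ........RR###++++######RR----
165 .......RRR###+--+#####+RR.---
166 ........RR############RRRR.--
167 ........RR###########RRRR..--
168 .....--.RR##########RRRRR..--
169 ....----RR#########RRRRRR....
170 ....------#########RRRRR..---
171 ....-..--+#########RRRRR.----
172 ...-----RR#########RRRR.-----
173 ...---.RRR#########RRR..-----
174 .-.-.--RRRR########RRR-.-----
175 --.----RRRR#######+RRRR---.--
176 ---.-.-RRRR#######+RRRR------
177 .-----.RRRRRR#####RRRRR------
178 ----.-.RRRRRRRRRRRRRRRR..-.--
```

```bash
python3 -c "
from h import *
print(job.hand_in())"
```

```text
the job is handed in; nothing more can be done
None
```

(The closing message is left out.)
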